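# Load a part tray and latch the spring gate behind it

### The job

Load the tray with the green tab into the inspection fixture, front end first: lay it on the open ledge with its tab end outward, let go of it, then take it again at the tab end and slide it under the hood until it is fully home against the end stop. Then swing the red spring gate round behind it, hold it against its spring over the yellow keeper while you push its black knob all the way down so that the bolt drops into the slot, and let go. Do not let the gate snap back, and leave everything else on the bench where it is.

Things in the scene. Friction and masses are not known exactly. Their poses are not given: they have to be found in the camera images.
- fixture: Fixed aluminium base plate 260 (x) x 160 (y) x 15 mm; origin: centre of underside, z up. A tray slides home along +x. x below 0: open ledge, flat. Blue guides 60 mm apart, 18 mm above the plate, from x = 35 mm; flared lead-ins from x = 1 mm (90 mm apart). Hood over x = 65 to 121 mm, underside 38 mm, top 44 mm above the plate. Steel end stop at x = 115 mm.
- ledge (a point): Point on top of the ledge (15 mm above the bench, fixture x = -60, y = 0) where the tray's origin is to be when it is laid down; axes as the fixture.
- home (a point): Point on top of the base plate (fixture x = +60, y = 0) where the tray's origin is when the tray is fully home; axes as the fixture.
- tray_green: Loose tray to load: grey block 110 (x) x 56 (y) x 24 mm, about 0.2 kg, white moulded parts on top. Origin: centre of underside, z up. Its +x end is the front and goes in first; the upright green tab is at its -x end. Starts flat on the bench. It can be lifted by its two long sides, 56 mm apart.
- tray_green_tab (a point): Centre of the top edge of the green tab, 45 mm above the tray's underside, 47 mm behind its origin; axes as the tray. The tab is an upright plate 8 mm thick (tray x), 30 mm wide (tray y), its top 25 mm above the tray's floor, with 25 mm of clear floor in front of it.
- gate (a joint): Angle (rad) of the red spring gate, a bar about a vertical hinge, underside 45 mm above the bench. 0 = open at rest; grows anticlockwise seen from above; 2.2 = bolt over the middle of the keeper slot; stop at 2.3. Its torsion spring returns it to 0: 0.12 N m at 0 rising evenly to 0.78 N m at 2.2 (6.5 N at the knob). With the bolt set it rests at about 2.17.
- gate_hinge (a point): Point on the vertical hinge axis of the gate, 52 mm above the bench, at fixture x = -12, y = +62 mm.
- bolt (a joint): Travel (m) of the drop bolt: 0 = up, 0.018 = fully down; starts within 3 mm of up. About 3 N of friction holds it wherever it is left. Its 8 mm round pin is flush with the gate's underside while up, and enters the keeper only where it is over the slot.
- knob (a point): Centre of the bolt's black knob, an upright cylinder 22 mm in diameter, 32 mm high, on the gate's end 120 mm from the hinge axis; 97 mm above the bench with the bolt up, 79 mm with it down. Moves with gate and bolt. It spins freely on the bolt about the vertical, so a grasp need not turn with the gate.
- keeper (a point): Middle of the mouth of the keeper slot, 42 mm above the bench, at fixture x = -12, y = -58 mm: two yellow cheeks with a slot between them 14 mm wide (fixture x), running along fixture y.
- tray_orange: Loose tray of the same shape with an orange tab, to be left alone. Origin: centre of its underside.
- bottle: Loose amber bottle, 60 mm diameter, 150 mm high. Origin: centre of its underside. To be left alone.
- jar: Loose clear jar, 56 mm diameter, 60 mm high. Origin: centre of its underside. To be left alone.
- loupe: Loose black inspection loupe, 44 mm diameter, 45 mm high. Origin: centre of its underside. To be left alone.
- brush: Loose small brush lying at the right. To be left alone.
- weight: Loose brass check weight, 36 mm diameter, 45 mm high. Origin: centre of its underside. To be left alone.
There are look-alikes about, which are no part of the job. Leave any purple look-alike of the tray_green alone.

How it is judged (in metres and radians):
On the way, in this order (a step that is already met when the one before it is completed fails the run):
1. the green-tabbed tray lies flat on the ledge, front end towards the hood, and has been let go (x of tray_green in the frame of fixture between -0.1 and -0.02 m and y of tray_green in the frame of fixture between -0.02 and 0.02 m and z of tray_green in the frame of fixture between 0.011 and 0.019 m and x of tray_green_tab in the frame of fixture below -0.055 m and angle between tray_green's own z axis and vertical below 0.06 rad and contact force between the fingers and tray_green below 0.1 N), for 0.2 s.
2. the tray is fully home against the end stop while the gate is still open (horizontal distance between tray_green and home below 0.006 m and angle between the x axis of tray_green and the x axis of fixture, either way round below 0.08 rad and value of joint gate below 1 rad), for 0.2 s.
3. the gate is wound over to the keeper and held there with the bolt still up (value of joint gate above 2.12 rad and value of joint bolt below 0.008 m), for 0.05 s.
4. the bolt is pushed down into the keeper slot with the gate wound (value of joint gate above 2.12 rad and value of joint bolt above 0.014 m), for 0.2 s.
At the end, for the whole second after the job is handed in: The green-tabbed tray lies flat in the fixture, front end in, within 6 mm of its home point and 0.08 rad of the guides; the gate stands wound across behind it (above 2.12 rad) held only by its bolt, which is at least 14 mm down in the keeper slot; all at rest (all of step 4 and horizontal distance between tray_green and home below 0.006 m and angle between the x axis of tray_green and the x axis of fixture, either way round below 0.08 rad and angle between tray_green's own z axis and vertical below 0.06 rad and z of tray_green in the frame of fixture below 0.019 m and x of tray_green_tab in the frame of fixture below 0.04 m and velocity of joint gate between -0.05 and 0.05 rad/s and linear speed of tray_green below 0.01 m/s); the robot touches nothing.
It fails at once if the gate is let snap back under its spring (faster than 3 rad/s, outside the little play in the keeper slot) (velocity of joint gate below -3 rad/s and value of joint gate below 2.05 rad).
It fails at once if a bystander is moved more than 20 mm (distance of any of tray_orange, bottle, jar, loupe, brush, weight from where it was at the start of the episode above 0.02 m).
It also fails if it takes over 72 s, if anything falls off the work surface, if the arm or the gripper's body presses on something with over 40 N, if the wrist force passes 120 N, or if a joint passes its speed limit or range.

### The arm

A 6-joint arm with a two-finger parallel gripper is mounted at the origin on the work surface. World frame = base frame: x ahead of the robot, y to its left, z up, the work surface at z = 0. Lengths are in m, angles in degrees, forces in N, time in s.
With the tool pointing down it reaches from about 0.325 to 0.875 m from the base axis. Payload 4.4 kg.
Tool frame: the origin (TCP) lies on the centre line of the jaws, within the pads' length; the fingertips stand r.tip_reach ahead of it and the grasp point (between the pads) lies 2 mm behind it (r.tip_reach is the distance from the TCP to the fingertips, in m); z points along the fingers, y is the direction in which the jaws open and shut (so a half turn about z gives the same grasp; the last joint's range is limited). The gripper opens to 85 mm and grips with 20 to 120 N. Pads are 22 mm wide; open, the fingers measure 114 mm over their backs; the gripper's body (76 mm by 85 mm) begins 54 mm behind the grasp point. The pads swing forward as they close: fully open they stand 13 mm farther back than shut.
Start: joints at [57.038, 11.837, 88.321, -0, 79.842, -8.623], TCP at [0.237, 0.524, 0.248] pointing down, gripper open.
Joint ranges: [-156.59, 156.59], [-49.26, 127.26], [12.9, 141.05], [-63.56, 243.56], [4.71, 150.69], [-161.64, 161.64]. Speed limits (degrees/s): [159.86, 159.86, 180, 180, 180, 180].

### API

Orientations are given as a 3x3 rotation matrix whose columns are the frame's x, y, z axes.
In Python, from station import monitor, imaging, workorder, r gives the robot as it stands. The module is installed in compiled form; this text tells all that it offers.
- The arm moves only by the tool drive_tool, never from a script. Its argument "targets" is a list of rows, each a list of 7 numbers: the finger opening in mm, from 0 to 85.4, then the shift along the tool's x, y, z in mm, then the turn, a rotation vector about the tool's x, y, z in degrees. In form: [[jaw, tx, ty, tz, wx, wy, wz], ...]. A call has 1 to 10 rows; each row is the pose to reach, as a shift and turn from the pose commanded when the call began, along the tool's axes at that moment; what a row does not reach only later rows make up. A row lasts 1/12 s, in which the tool goes at most 41.7 mm and 7.16 degrees, less where a joint would pass 70% of its speed; a pose out of reach is approached as far as the arm can. A call with a gripper value outside its range is refused whole. The fingers move at their own pace and stop on an object; "grip_force" is the grip in N (left out, the last holds). Time passes only in rows, so rows that repeat a pose let the fingers close. It gives the time, the measured TCP pose, the force and the opening at its end, in the units of the state.
- monitor.sense(): the state, without advancing time (a new reading comes with each control period).
- imaging.grab_frame(name): name is "scene" or "top" or "wrist"; returns a dict with "color" (420x560x3 uint8, red, green, blue), "fx", "fy", "cx", "cy" (pixels), "world_to_cam" (4x4, takes a point from world to camera coordinates); the wrist camera has in their place "mount" (4x4, takes a point from camera to tool coordinates, whose origin is the TCP and whose axes are the flange's). Camera axes: x right, y up, looking along -z (the intrinsics and any distortion apply to the point x, -y, -z); pixel columns grow to the right and rows downward; lengths in m; the calibration is good to about 2 mm. A picture is of the moment at which its call begins: read the wrist's pose just before it. There is no depth.
- workorder.sign_off(): hands the job in, once; it reports no verdict.
The state is a dict: "clock": time; "joints": joint angles; "joint_vel": joint speeds; "joint_efforts": joint torques, N m; "tcp_pos": TCP position; "tcp_rot": TCP orientation; "force": force on the tool from outside, world axes, zero at the start; "wrist_torque": the same for the moment, N m; "finger_gap": finger opening in m.
Only numpy, scipy, OpenCV 4.12 (cv2) and the standard library are available. Lean on these libraries where they do the work, as an engineer would, in place of code of your own. Each camera call takes 0.05 s, during which the arm holds its last target.

## Working session

There is one attempt and no reset: what is moved stays moved. The work goes in short steps, Python scripts to look and compute and a tool call to move; the robot and the scene stay as the last step left them, time stands still between calls to the robot, and variables do not carry over. Pictures are saved under pics/ and viewed, and the job is handed in when it is done.

Besides the shell and the picture viewer there is one more tool, called after ">>>" as name(argument=value, ...), one argument or row to a line, values as JSON. drive_tool: Moves the arm, as the interface text tells. Its arguments: {"type":"object","properties":{"targets":{"type":"array","items":{"type":"array","items":{"type":"number"}}},"grip_force":{"type":"number"}},"required":["targets"]}

```bash
mkdir -p pics; cat > h.py <<'E'
import numpy as np, cv2
from station import monitor, imaging, workorder, r
def save(name,fn):
    f=imaging.grab_frame(name); cv2.imwrite('pics/'+fn,f['color'][:,:,::-1]); np.save('pics/'+fn+'.npy',f,allow_pickle=True); return f
E
python3 - <<'E'
from h import *
for n in ['scene','top','wrist']:
    f=save(n,n+'0.png'); print({k:(v if k!='color' else 0) for k,v in f.items()})
print(monitor.sense(), r.tip_reach)
E
```

```text
{'color': 0, 'fx': 435.5698005765282, 'fy': 435.5698005765282, 'cx': 274.29542942514877, 'cy': 205.18353645172115, 'world_to_cam': array([[-0.61831047,  0.78568881, -0.01962795,  0.28968723],
       [-0.57581594, -0.43586758,  0.69170475,  0.20725701],
       [ 0.53490949,  0.43899037,  0.72191363, -1.48087991],
       [ 0.        ,  0.        ,  0.        ,  1.        ]])}
{'color': 0, 'fx': 423.4438580771808, 'fy': 423.4438580771808, 'cx': 289.00722885529785, 'cy': 210.87949788395719, 'world_to_cam': array([[-0.00419577, -0.9997429 , -0.02228279,  0.01457757],
       [ 0.9855212 , -0.00791104,  0.16936761, -0.49567339],
       [-0.16950034, -0.02124953,  0.98530102, -1.38811858],
       [ 0.        ,  0.        ,  0.        ,  1.        ]])}
{'color': 0, 'fx': 290.7207307771995, 'fy': 290.7207307771995, 'cx': 276.7145289585191, 'cy': 208.56147113406448, 'mount': array([[ 1.05049852e-03,  9.62541035e-01,  2.71134011e-01,
         6.81327895e-02],
       [ 9.99999442e-01, -9.80388752e-04, -3.94024824e-04,
        -6.90187960e-04],
       [-1.13448327e-04,  2.71134274e-01, -9.62541528
[... 212 characters left out ...]
75e-04,
        7.98425377e+01, -8.62396372e+00]), 'joint_vel': array([-0.02211247, -0.16490365, -0.22423586, -0.01542752, -0.05722822,
       -0.01158157]), 'joint_efforts': array([-2.63572056e-04, -3.83514082e+01, -2.92037219e+01, -8.09068456e-05,
        6.56880933e-03,  3.01778698e-05]), 'tcp_pos': array([0.23667071, 0.52341457, 0.24736818]), 'tcp_rot': array([[-9.11131722e-01,  4.12114051e-01, -9.96907330e-04],
       [ 4.12115160e-01,  9.11130499e-01, -1.51957647e-03],
       [ 2.82073857e-04, -1.79537495e-03, -9.99998349e-01]]), 'force': array([ 0.37086881,  0.18731087, -0.45275978]), 'wrist_torque': array([0.01171048, 0.05780186, 0.00310535]), 'finger_gap': 0.08558479135784121} 0.017
```

View pics/scene0.png

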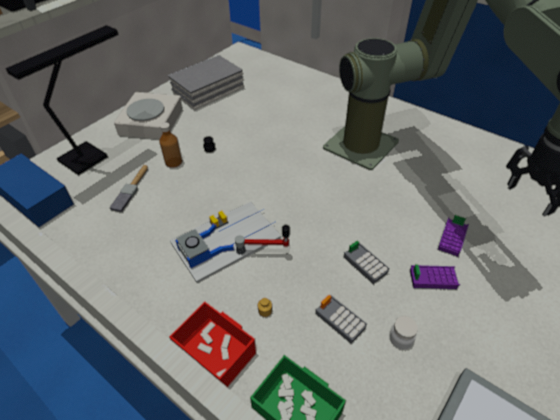

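View pics/top0.png

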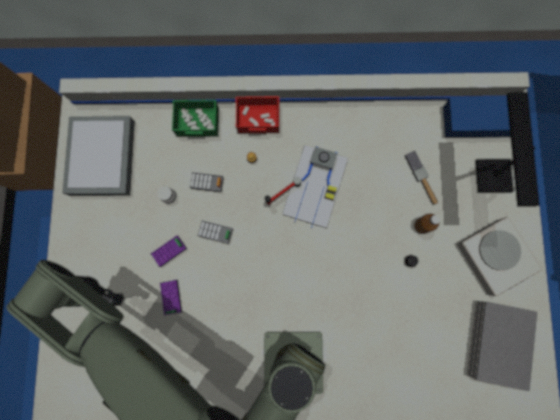

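View pics/wrist0.png

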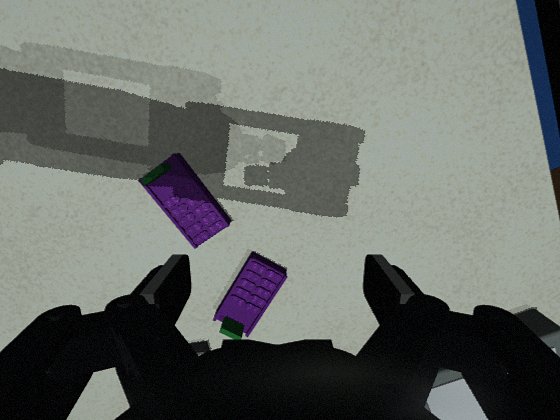

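The scene picture shows the green tray at (366,261), the fixture at (235,240), and the gate from hinge (240,243) to knob (286,231). In the top view the green tray is at (215,232) with its tab to the right, and the fixture is at (316,185). The wrist view shows only the purple look-alikes.

```bash
cat >> h.py <<'E'
def ray(f,u,v,z,pose=None):
    d=np.array([(u-f['cx'])/f['fx'],-(v-f['cy'])/f['fy'],-1.0])
    if 'mount' in f:
        p,R=pose; M=f['mount']; Rw=R@M[:3,:3]; o=p+R@M[:3,3]; d=Rw@d
    else:
        W=f['world_to_cam']; Rw=W[:3,:3].T; o=-Rw@W[:3,3]; d=Rw@d
    s=(z-o[2])/d[2]; return o+s*d
def load(fn): return np.load('pics/'+fn+'.npy',allow_pickle=True).item()
E
python3 - <<'E'
from h import *
f=load('top0.png'); im=f['color'][:,:,::-1]
c=im[130:260,190:360]; cv2.imwrite('pics/c1.png',cv2.resize(c,None,fx=4.5,fy=4.5,interpolation=cv2.INTER_CUBIC))
f=load('scene0.png'); im=f['color'][:,:,::-1]
c=im[190:320,160:400]; cv2.imwrite('pics/c2.png',cv2.resize(c,None,fx=3.3,fy=3.3,interpolation=cv2.INTER_CUBIC))
E
```

```text
(no output)
```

View pics/c1.png

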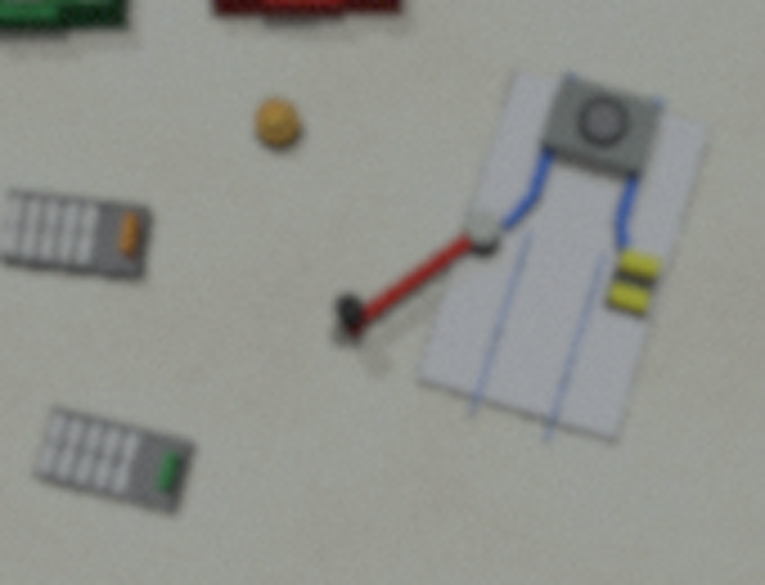

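View pics/c2.png

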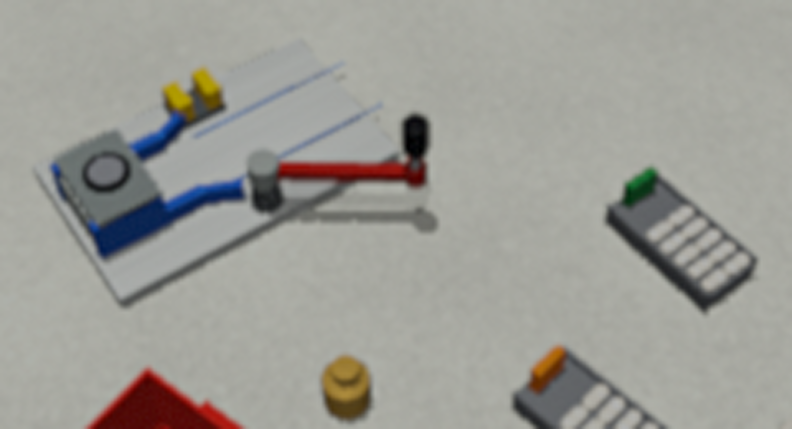

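```bash
python3 - <<'E'
from h import *
f=load('top0.png')
def P(u,v,z): return ray(f,u/4.5+190,v/4.5+130,z)
for q in [(515,70),(706,128),(618,440),(420,378)]: print('plate',P(*q,.015))
for q in [(55,408),(195,440),(178,514),(35,478)]: print('tray',P(*q,.024))
print('tab',P(169,468,.045)); print('hinge',P(485,232,.07)); print('knob',P(350,308,.113)); print('keep',P(635,280,.042))
f=load('scene0.png')
def P(u,v,z): return ray(f,u/3.3+160,v/3.3+190,z)
print('scene tab',P(641,180,.045)); print('keep',P(193,90,.042)); print('knob',P(416,123,.113)); print('plate fl',P(125,300,.015),P(38,168,.015))
E
```

```text
plate [ 0.73434408 -0.04342003  0.015     ]
plate [ 0.68548493 -0.19173284  0.015     ]
plate [ 0.44089184 -0.11847468  0.015     ]
plate [0.48973731 0.03171991 0.015     ]
tray [0.46730205 0.30939177 0.024     ]
tray [0.44199382 0.20205396 0.024     ]
tray [0.38593866 0.21387336 0.024     ]
tray [0.41388431 0.32295253 0.024     ]
tab [0.41833599 0.21785198 0.045     ]
hinge [ 0.59047353 -0.01885202  0.07      ]
knob [0.5249117  0.07843323 0.113     ]
keep [ 0.55900069 -0.13178912  0.042     ]
scene tab [0.41979035 0.22555278 0.045     ]
keep [ 0.56112111 -0.12245094  0.042     ]
knob [0.52620826 0.08536745 0.113     ]
plate fl [ 0.73405241 -0.03462842  0.015     ] [ 0.68594659 -0.18408998  0.015     ]
```

```bash
cat >> h.py <<'E'
from scipy.spatial.transform import Rotation as Ro
def delta(p,yawy):
    """tool shift (mm) and turn (deg) to reach world p, tool down with tool y at yaw yawy deg"""
    s=monitor.sense(); R=np.array(s['tcp_rot']); q=np.array(s['tcp_pos'])
    y=np.array([np.cos(np.radians(yawy)),np.sin(np.radians(yawy)),0]); z=np.array([0,0,-1.]); x=np.cross(y,z)
    T=np.stack([x,y,z],1)
    print('t',np.round(R.T@(np.array(p)-q)*1000,1),'w',np.round(np.degrees(Ro.from_matrix(R.T@T).as_rotvec()),2),'clock',round(s['clock'],2),'gap',round(s['finger_gap'],4),'j',np.round(s['joints'],1))
E
python3 -c "
from h import *
delta([.43,.265,.25],-14)"
```

```text
t [-282.6 -155.8   -2.4] w [-1.000e-01  6.000e-02  7.966e+01] clock 0.15 gap 0.0856 j [57.  11.9 88.4  0.  79.8 -8.6]
```

>>> drive_tool(
  targets=[
    [85,-283,-156,-2,0,0,79],
    [85,-283,-156,-2,0,0,79],
    [85,-283,-156,-2,0,0,79],
    [85,-283,-156,-2,0,0,79],
    [85,-283,-156,-2,0,0,79],
    [85,-283,-156,-2,0,0,79],
    [85,-283,-156,-2,0,0,79],
    [85,-283,-156,-2,0,0,79],
    [85,-283,-156,-2,0,0,79],
    [85,-283,-156,-2,0,0,79],
  ],
)

```text
clock: 0.98
tcp_pos: [0.4317, 0.2631, 0.25]
tcp_rot: [[0.114, 0.993, -0.001], [0.993, -0.114, -0.0], [-0.0, -0.0, -1.0]]
force: [-0.4, 0.2, 0.3]
finger_gap: 0.0847
```

```bash
python3 - <<'E'
from h import *
delta([.43,.265,.25],-14)
E
```

```text
t [ 1.7 -1.9 -0. ] w [-0.03  0.02  7.43] clock 0.98 gap 0.0847 j [21.5  3.3 97.8 -0.  79.  28.1]
```

>>> drive_tool(
  targets=[
    [85,2,-2,0,0,0,7],
    [85,2,-2,0,0,0,7.4],
    [85,2,-2,0,0,0,7.4],
  ],
)

```text
clock: 1.23
tcp_pos: [0.4286, 0.2672, 0.25]
tcp_rot: [[0.228, 0.974, -0.001], [0.974, -0.228, -0.0], [-0.0, -0.0, -1.0]]
force: [-0.2, -0.3, -0.2]
finger_gap: 0.0847
```

```bash
python3 - <<'E'
from h import *
s=monitor.sense(); f=save('wrist','w1.png'); np.save('pics/w1.pose.npy',np.hstack([s['tcp_rot'],np.array(s['tcp_pos'])[:,None]]))
print(s['tcp_pos'])
E
```

```text
[0.42857559 0.26718453 0.25000687]
```

View pics/w1.png

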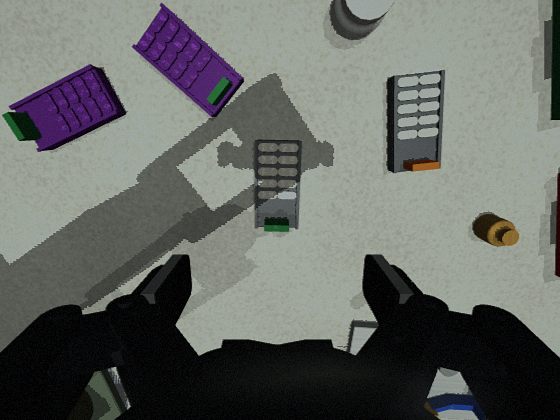

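```bash
python3 - <<'E'
from h import *
f=load('w1.png'); im=f['color'][:,:,::-1]
c=im[125:245,230:325]; cv2.imwrite('pics/c3.png',cv2.resize(c,None,fx=5,fy=5,interpolation=cv2.INTER_CUBIC))
E
```

```text
(no output)
```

View pics/c3.png

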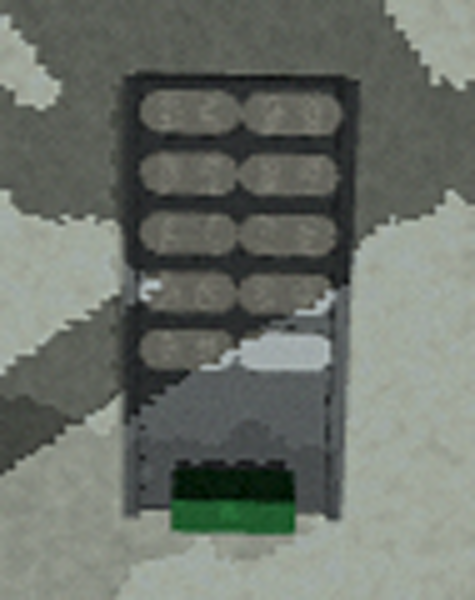

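```bash
python3 - <<'E'
from h import *
f=load('w1.png'); M=np.load('pics/w1.pose.npy'); pose=(M[:,3],M[:,:3])
def P(u,v,z): return ray(f,u/5+230,v/5+125,z,pose)
C=[P(130,75,.024),P(355,77,.024),P(128,515,.024),P(341,516,.024)]
for c in C: print(c)
d=lambda a,b:np.linalg.norm(a-b)
print('w',d(C[0],C[1]),d(C[2],C[3]),'l',d(C[0],C[2]),d(C[1],C[3]))
print('ctr',sum(C)/4)
a=(C[0]+C[1]-C[2]-C[3]);print('yaw',np.degrees(np.arctan2(a[1],a[0])))
print('tab',P(233,515,.045))
E
```

```text
[0.4172992  0.32405607 0.024     ]
[0.4688312  0.31155516 0.024     ]
[0.38979409 0.21777779 0.024     ]
[0.44284658 0.20510504 0.024     ]
w 0.053026594042601634 0.054545075975148856 l 0.10977979632517981 0.10957567585662611
ctr [0.42969277 0.26462351 0.024     ]
yaw 75.88580279489513
tab [0.41766291 0.21891526 0.045     ]
```

```bash
python3 - <<'E'
from h import *
delta([.4297,.2646,.02],-14); print(r.tip_reach)
E
```

```text
t [ -2.3   1.8 230.1] w [-0.02  0.02  0.82] clock 1.28 gap 0.0851 j [22.1  3.2 97.8 -0.  79.  35.3]
0.017
```

>>> drive_tool(
  targets=[
    [85,-2,2,40,0,0,0.8],
    [85,-2,2,80,0,0,0.8],
    [85,-2,2,120,0,0,0.8],
    [85,-2,2,160,0,0,0.8],
    [85,-2,2,190,0,0,0.8],
    [85,-2,2,205,0,0,0.8],
    [85,-2,2,205,0,0,0.8],
  ],
)

```text
clock: 1.87
tcp_pos: [0.4263, 0.2635, 0.0409]
tcp_rot: [[0.242, 0.97, -0.009], [0.97, -0.242, -0.004], [-0.006, -0.008, -1.0]]
force: [-0.9, 0.2, -0.8]
finger_gap: 0.0847
```

```bash
python3 - <<'E'
from h import *
delta([.4297,.2646,.02],-14); save('scene','s1.png'); save('wrist','w2.png')
f=load('s1.png'); c=f['color'][190:300,320:440,::-1]; cv2.imwrite('pics/c4.png',cv2.resize(c,None,fx=5,fy=5,interpolation=cv2.INTER_CUBIC))
E
```

```text
t [ 2.1  3.2 20.9] w [-0.46  0.34 -0.01] clock 1.87 gap 0.0847 j [ 21.8  19.3 107.1  -0.   54.2  35.8]
```

View pics/c4.png

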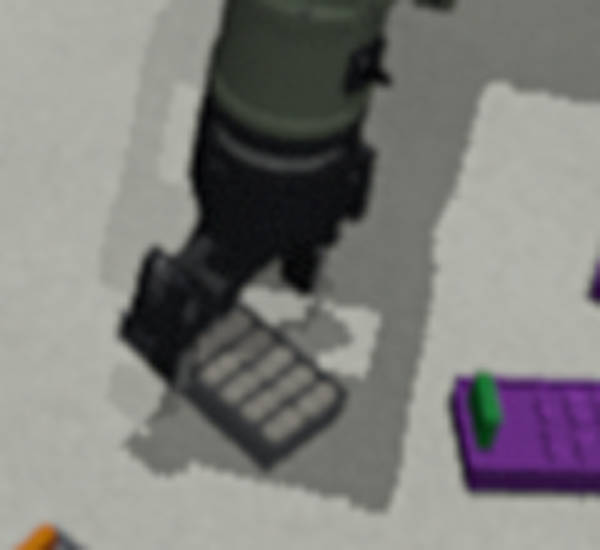

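View pics/w2.png

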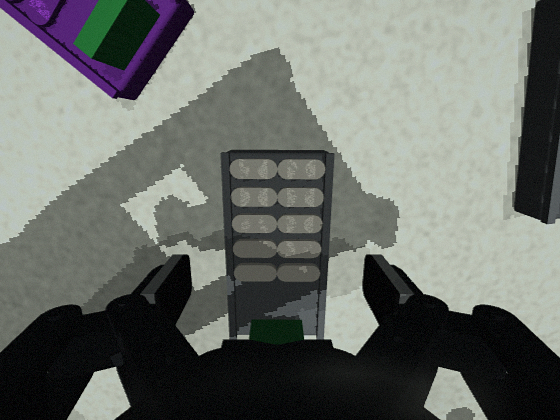

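The tray (columns 224 to 330) sits centred between the jaws (columns 190 and 365), so I can go down the rest of the way.

>>> drive_tool(
  targets=[
    [85,1,2,10,0,0,0],
    [85,1,2,18,0,0,0],
    [85,1,2,21,0,0,0],
    [85,1,2,21,0,0,0],
  ],
)

```text
clock: 2.3
tcp_pos: [0.4321, 0.2653, 0.0239]
tcp_rot: [[0.244, 0.97, -0.001], [0.97, -0.244, -0.0], [-0.0, -0.001, -1.0]]
force: [-0.8, 0.2, -0.9]
finger_gap: 0.0848
```

```bash
python3 - <<'E'
from h import *
delta([.4297,.2646,.02],-14); print(r.tip_reach); save('wrist','w3.png')
E
```

```text
t [-1.2 -2.2  3.9] w [-0.04  0.03 -0.15] clock 2.3 gap 0.0848 j [ 21.8  21.4 106.9  -0.   51.8  35.9]
0.017
```

View pics/w3.png

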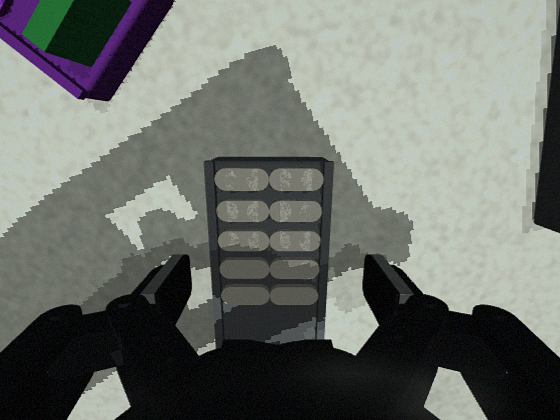

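>>> drive_tool(
  targets=[
    [85,-1,-2,5,0,0,0],
    [85,-1,-2,5,0,0,0],
    [50,-1,-2,5,0,0,0],
    [50,-1,-2,5,0,0,0],
    [50,-1,-2,5,0,0,0],
    [50,-1,-2,5,0,0,0],
    [50,-1,-2,5,0,0,0],
    [50,-1,-2,5,0,0,0],
  ],
  grip_force=50,
)

```text
clock: 3.02
tcp_pos: [0.4307, 0.2651, 0.0197]
tcp_rot: [[0.245, 0.97, 0.001], [0.97, -0.245, 0.0], [0.001, 0.001, -1.0]]
force: [-0.2, -0.8, 2.1]
finger_gap: 0.0549
```

>>> drive_tool(
  targets=[
    [50,0,0,-5,0,0,0],
    [50,0,0,-20,0,0,0],
    [50,0,0,-50,0,0,0],
    [50,0,0,-90,0,0,0],
    [50,0,0,-130,0,0,0],
    [50,0,0,-150,0,0,0],
    [50,0,0,-150,0,0,0],
  ],
)

```text
clock: 3.6
tcp_pos: [0.4339, 0.2664, 0.1753]
tcp_rot: [[0.244, 0.97, 0.011], [0.97, -0.244, 0.004], [0.007, 0.01, -1.0]]
force: [0.2, 0.3, -2.5]
finger_gap: 0.0548
```

```bash
python3 - <<'E'
from h import *
save('wrist','w4.png')
s=monitor.sense();print(s['finger_gap'],s['force'],s['tcp_pos'])
E
```

```text
0.054777396287700016 [ 0.0214716  -0.9241841  -2.18565994] [0.43201835 0.26561948 0.17212858]
```

View pics/w4.png

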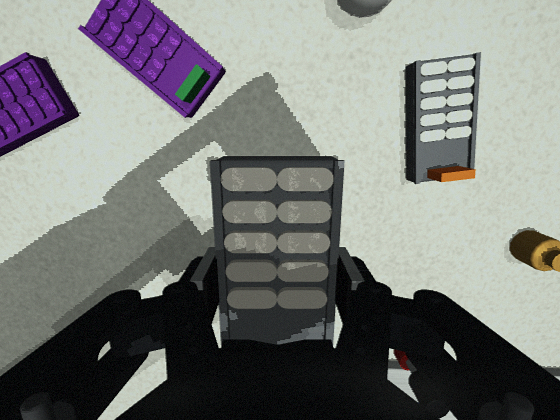

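```bash
python3 - <<'E'
from h import *
delta([.5,-0.05,.21],-107)
E
```

```text
t [-289.3  143.3  -38.2] w [ 6.000e-02 -4.100e-01  9.284e+01] clock 3.65 gap 0.0548 j [ 21.8   7.9 102.5  -0.   69.2  36. ]
```

>>> drive_tool(
  targets=[
    [50,-20,10,-35,0,0,7],
    [50,-50,25,-38,0,0,14],
    [50,-82,40,-38,0,0,21],
    [50,-112,55,-38,0,0,28],
    [50,-142,70,-38,0,0,35],
    [50,-172,85,-38,0,0,42],
    [50,-202,100,-38,0,0,49],
    [50,-232,115,-38,0,0,56],
    [50,-262,130,-38,0,0,63],
    [50,-289,143,-38,0,0,70],
  ],
)

```text
clock: 4.48
tcp_pos: [0.4964, -0.0519, 0.2042]
tcp_rot: [[0.995, 0.095, -0.005], [0.095, -0.995, 0.001], [-0.005, -0.002, -1.0]]
force: [0.2, 0.1, -3.1]
finger_gap: 0.0547
```

>>> drive_tool(
  targets=[
    [50,0,0,0,0,0,7],
    [50,0,0,0,0,0,14],
    [50,0,0,0,0,0,21],
    [50,0,0,0,0,0,22.8],
    [50,0,0,0,0,0,22.8],
    [50,0,0,0,0,0,22.8],
  ],
)

```text
clock: 4.98
tcp_pos: [0.4966, -0.0499, 0.2049]
tcp_rot: [[0.957, -0.291, -0.005], [-0.291, -0.957, 0.001], [-0.005, 0.0, -1.0]]
force: [-1.0, -0.3, -2.2]
finger_gap: 0.0545
```

```bash
python3 - <<'E'
from h import *
delta([.5,-0.05,.21],-107)
s=monitor.sense(); f=save('wrist','w5.png'); np.save('pics/w5.pose.npy',np.hstack([s['tcp_rot'],np.array(s['tcp_pos'])[:,None]]))
c=f['color'][0:250,60:480,::-1]; cv2.imwrite('pics/c5.png',cv2.resize(c,None,fx=1.9,fy=1.9,interpolation=cv2.INTER_CUBIC))
E
```

```text
t [ 3.2 -0.9 -5.2] w [0.01 0.28 0.1 ] clock 4.98 gap 0.0545 j [-15.7   5.1 101.4  -0.   73.8  91.2]
```

View pics/w5.png

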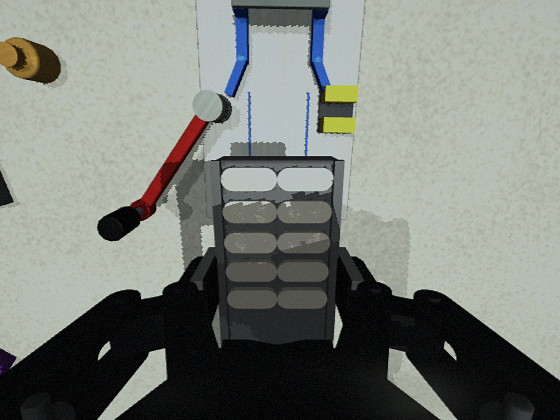

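View pics/c5.png

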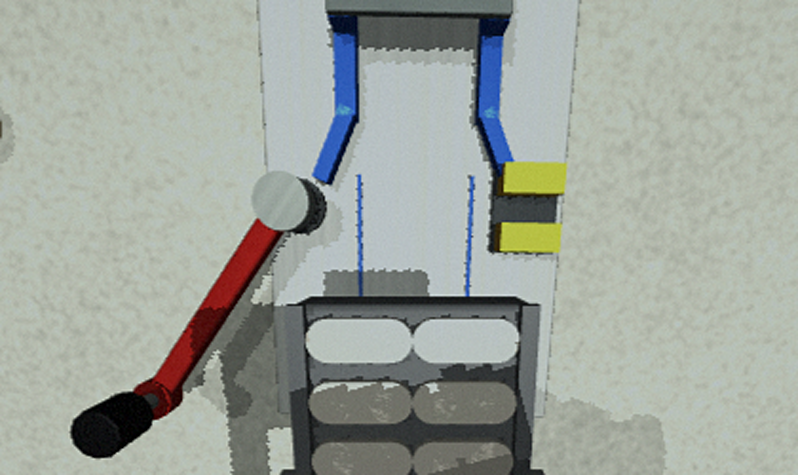

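```bash
python3 - <<'E'
from h import *
f=load('w5.png'); M=np.load('pics/w5.pose.npy'); pose=(M[:,3],M[:,:3])
P=lambda u,v,z: ray(f,u/1.9+60,v/1.9,z,pose)
pts=dict(l1=(359,177,.015),l2=(360,295,.015),r1=(472,177,.015),r2=(467,295,.015),eL1=(258,0,.015),eL2=(278,410,.015),eR1=(579,0,.015),eR2=(546,410,.015),
gl1=(357,40,.033),gl2=(357,110,.033),gr1=(479,40,.033),gr2=(479,110,.033),k1=(502,208,.042),k2=(563,208,.042),ku=(533,193,.042),kl=(530,223,.042),kuu=(533,163,.042),kll=(530,252,.042),hinge=(284,200,.07),knobtop=(97,435,.113))
W={k:P(*v) for k,v in pts.items()}
c=np.array([.5876,-.08,0]); th=np.radians(-17); ex=np.array([np.cos(th),np.sin(th),0]); ey=np.array([-ex[1],ex[0],0])
for k,w in W.items(): print(k,w.round(4),'fix',round((w-c)@ex,4),round((w-c)@ey,4))
for a,b in [('l2','l1'),('r2','r1'),('eL2','eL1'),('eR2','eR1'),('gl2','gl1'),('gr2','gr1')]:
    d=W[b]-W[a]; print(a,np.degrees(np.arctan2(d[1],d[0])))
E
```

```text
l1 [ 0.6012 -0.0531  0.015 ] fix 0.0052 0.0297
l2 [ 0.5421 -0.034   0.015 ] fix -0.057 0.0306
r1 [ 0.5838 -0.1107  0.015 ] fix 0.0053 -0.0305
r2 [ 0.5246 -0.0918  0.015 ] fix -0.0568 -0.0297
eL1 [ 0.693  -0.0311  0.015 ] fix 0.0865 0.0776
eL2 [0.4918 0.0342 0.015 ] fix -0.125 0.0812
eR1 [ 0.6472 -0.1824  0.015 ] fix 0.0869 -0.0805
eR2 [ 0.4454 -0.1191  0.015 ] fix -0.1246 -0.0789
gl1 [ 0.6567 -0.0722  0.033 ] fix 0.0638 0.0277
gl2 [ 0.6283 -0.0627  0.033 ] fix 0.0339 0.0284
gr1 [ 0.64   -0.1274  0.033 ] fix 0.064 -0.03
gr2 [ 0.6111 -0.1196  0.033 ] fix 0.034 -0.0311
k1 [ 0.5639 -0.1177  0.042 ] fix -0.0117 -0.043
k2 [ 0.5551 -0.1466  0.042 ] fix -0.0116 -0.0732
ku [ 0.5662 -0.134   0.042 ] fix -0.0047 -0.0579
kl [ 0.553  -0.1293  0.042 ] fix -0.0187 -0.0573
kuu [ 0.5795 -0.1372  0.042 ] fix 0.009 -0.0571
kll [ 0.5393 -0.1261  0.042 ] fix -0.0327 -0.0582
hinge [ 0.5951 -0.0212  0.07  ] fix -0.01 0.0584
knobtop [0.5255 0.0776 0.113 ] fix -0.1055 0.1326
l2 -17.820636738191986
r2 -17.729564369693872
eL2 -17.972115699641286
eR2 -17.432667920592362
gl2 -18.396930766617857
gr2 -14.932565701134926
```

```bash
cat >> h.py <<'E'
C=np.array([.5885,-.0806,0]); TH=np.radians(-17.7); EX=np.array([np.cos(TH),np.sin(TH),0]); EY=np.array([-EX[1],EX[0],0])
def fx(x,y,z): return C+x*EX+y*EY+np.array([0,0,z])
def tofx(p): d=np.array(p)-C; return np.round([d@EX*1000,d@EY*1000,p[2]*1000],1)
def D(x,y,z,yaw=-107.7): 
    print('now fix',tofx(monitor.sense()['tcp_pos'])); delta(fx(x,y,z),yaw)
E
python3 - <<'E'
from h import *
D(-.06,0,.05); D(-.06,0,.0355)
E
```

```text
now fix [-96.5   1.4 205.4]
t [ 37.1   1.9 155.2] w [0.01 0.22 0.8 ] clock 5.03 gap 0.0547 j [-15.7   5.1 101.3  -0.   73.8  91.2]
now fix [-96.5   1.4 205.4]
t [ 37.1   1.9 169.7] w [0.01 0.22 0.8 ] clock 5.03 gap 0.0547 j [-15.7   5.1 101.3  -0.   73.8  91.2]
```

>>> drive_tool(
  targets=[
    [50,18,1,20,0,0,0.8],
    [50,36,2,50,0,0,0.8],
    [50,36,2,85,0,0,0.8],
    [50,36,2,120,0,0,0.8],
    [50,36,2,140,0,0,0.8],
    [50,36,2,150,0,0,0.8],
    [50,36,2,155,0,0,0.8],
    [50,36,2,155,0,0,0.8],
    [50,36,2,155,0,0,0.8],
  ],
)

```text
clock: 5.78
tcp_pos: [0.5333, -0.063, 0.0535]
tcp_rot: [[0.952, -0.305, 0.002], [-0.305, -0.952, -0.001], [0.003, -0.0, -1.0]]
force: [-0.7, -0.3, -2.0]
finger_gap: 0.0552
```

```bash
python3 - <<'E'
from h import *
D(-.06,0,.0355)
s=monitor.sense(); print(s['force'])
f=save('wrist','w6.png')
E
```

```text
now fix [-58.   -0.   53.5]
t [-2.1 -0.  18. ] w [-0.   -0.14 -0.04] clock 5.78 gap 0.0552 j [-16.   21.2 102.3  -0.   56.3  91.8]
[-0.6537527  -0.27165364 -2.03424729]
```

View pics/w6.png

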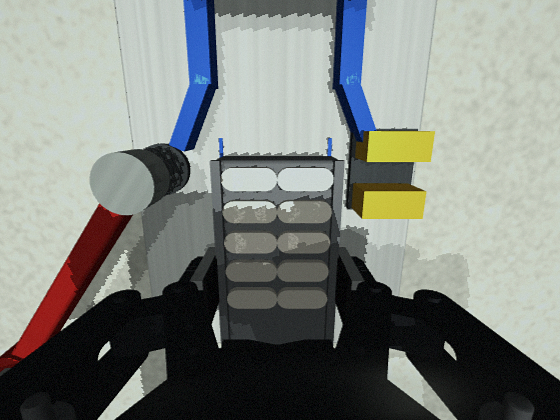

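The tray is centred between the guides (blue lines at columns 220 and 330, tray 211 to 343 but higher up), so I'll lower it.

>>> drive_tool(
  targets=[
    [50,-2,0,8,0,0,0],
    [50,-2,0,14,0,0,0],
    [50,-2,0,17,0,0,0],
    [50,-2,0,18,0,0,0],
    [50,-2,0,18,0,0,0],
  ],
)

```text
clock: 6.25
tcp_pos: [0.53, -0.062, 0.0347]
tcp_rot: [[0.952, -0.305, -0.001], [-0.305, -0.952, 0.0], [-0.001, 0.0, -1.0]]
force: [-2.5, 0.6, 3.3]
finger_gap: 0.0548
```

>>> drive_tool(
  targets=[
    [70,0,0,0,0,0,0],
    [80,0,0,0,0,0,0],
    [80,0,0,0,0,0,0],
    [80,0,0,0,0,0,0],
    [80,0,0,0,0,0,0],
    [80,0,0,-10,0,0,0],
    [80,0,0,-40,0,0,0],
    [80,0,0,-75,0,0,0],
    [80,0,0,-75,0,0,0],
    [80,0,0,-75,0,0,0],
  ],
)

```text
clock: 7.08
tcp_pos: [0.5328, -0.0628, 0.1129]
tcp_rot: [[0.952, -0.305, 0.007], [-0.305, -0.952, -0.002], [0.007, -0.0, -1.0]]
force: [0.2, 0.1, -0.9]
finger_gap: 0.0798
```

```bash
python3 - <<'E'
from h import *
D(-.107,0,.06)
s=monitor.sense(); f=save('wrist','w7.png'); np.save('pics/w7.pose.npy',np.hstack([s['tcp_rot'],np.array(s['tcp_pos'])[:,None]]))
E
```

```text
now fix [-58.5   0.  112.9]
t [-48.9   0.1  52.5] w [-0.01 -0.43 -0.06] clock 7.08 gap 0.0798 j [-16.   15.7 101.    0.   62.8  91.8]
```

View pics/w7.png

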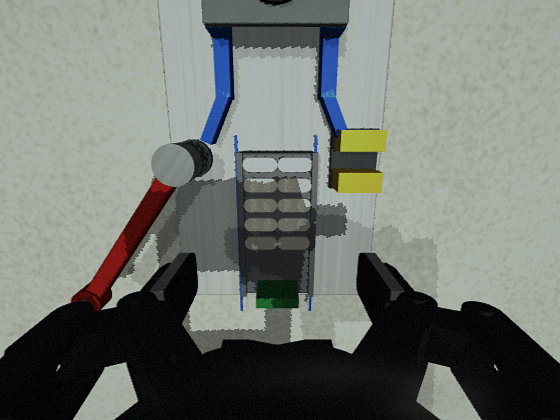

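The tray lies on the ledge between the painted lines, with its tab at (277,292) outward. Next I'll measure the tab and tray from this view.

```bash
python3 - <<'E'
from h import *
f=load('w7.png'); M=np.load('pics/w7.pose.npy'); pose=(M[:,3],M[:,:3])
im=f['color']; c=im[135:315,230:325,::-1]; cv2.imwrite('pics/c7.png',cv2.resize(c,None,fx=4,fy=4,interpolation=cv2.INTER_CUBIC)[:, :])
hsv=cv2.cvtColor(im,cv2.COLOR_RGB2HSV); m=(cv2.inRange(hsv,(45,90,30),(80,255,255))); v,u=np.nonzero(m); k=(u>240)&(u<320)&(v>260); print(u[k].min(),u[k].max(),v[k].min(),v[k].max())
for n,(uu,vv,z) in dict(fl=(243,152,.039),fr=(313,152,.039),tabbackL=(u[k].min(),v[k].max()+1,.06),tabbackR=(u[k].max()+1,v[k].max()+1,.06)).items(): print(n,tofx(ray(f,uu,vv,z,pose)))
E
```

```text
256 298 280 307
fl [-5.4 22.1 39. ]
fr [ -5.4 -25.3  39. ]
tabbackL [-111.8   13.8   60. ]
tabbackR [-111.8  -16.4   60. ]
```

View pics/c7.png

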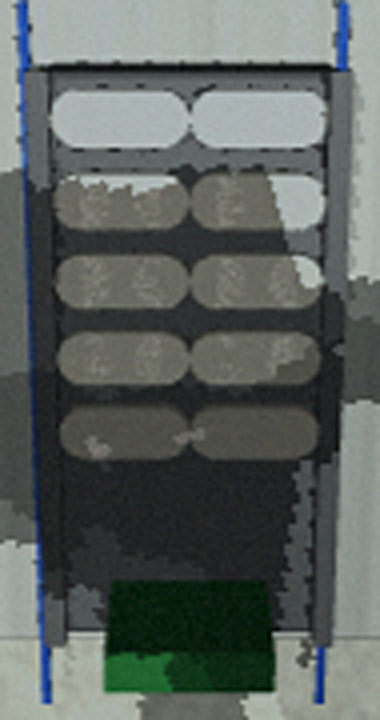

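>>> drive_tool(
  targets=[
    [55,-25,1,0,0,0,0],
    [55,-48,1,0,0,0,0],
    [55,-48,1,20,0,0,0],
    [55,-48,1,40,0,0,0],
    [55,-48,1,48,0,0,0],
    [55,-48,1,51,0,0,0],
    [55,-48,1,51,0,0,0],
    [55,-48,1,51,0,0,0],
  ],
)

```text
clock: 7.8
tcp_pos: [0.4845, -0.0485, 0.0584]
tcp_rot: [[0.952, -0.305, -0.0], [-0.305, -0.952, 0.0], [-0.0, -0.0, -1.0]]
force: [0.6, -0.4, -0.2]
finger_gap: 0.0552
```

```bash
python3 - <<'E'
from h import *
D(-.1075,-.001,.058)
f=save('wrist','w8.png'); print(monitor.sense()['force'])
E
```

```text
now fix [-108.8   -1.1   58.4]
t [ 1.3 -0.1  0.4] w [-0.    0.   -0.06] clock 7.8 gap 0.0552 j [-15.9  15.8 109.2   0.   55.1  91.8]
[-0.11684076 -0.32683095  0.62943209]
```

View pics/w8.png

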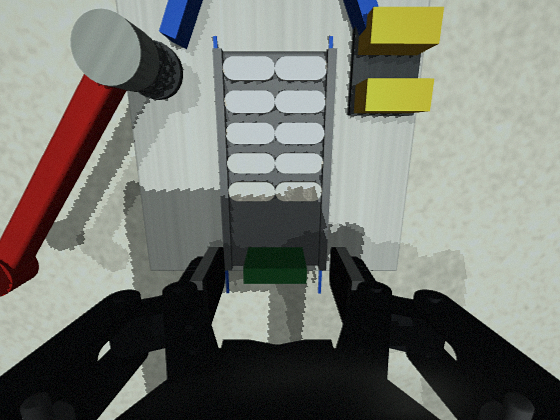

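The tab is between the jaws at (275,265), and the gate arm is well to the left, so I'm closing.

>>> drive_tool(
  targets=[
    [40,1,0,0,0,0,0],
    [25,1,0,0,0,0,0],
    [25,1,0,0,0,0,0],
    [25,1,0,0,0,0,0],
    [25,1,0,0,0,0,0],
    [25,1,0,0,0,0,0],
  ],
  grip_force=40,
)

```text
clock: 8.35
tcp_pos: [0.4863, -0.049, 0.0594]
tcp_rot: [[0.952, -0.305, 0.003], [-0.305, -0.952, -0.001], [0.003, -0.0, -1.0]]
force: [0.1, 0.7, 5.9]
finger_gap: 0.0285
```

```bash
python3 - <<'E'
from h import *
D(.0125,0,.058)
s=monitor.sense(); f=save('wrist','w9.png'); print(s['force'])
E
```

```text
now fix [-107.    -1.    59.4]
t [119.5  -1.1   1.7] w [-0.01 -0.15 -0.06] clock 8.35 gap 0.0285 j [-15.9  15.8 109.    0.   55.1  91.8]
[0.12967574 0.6968148  5.87477958]
```

View pics/w9.png

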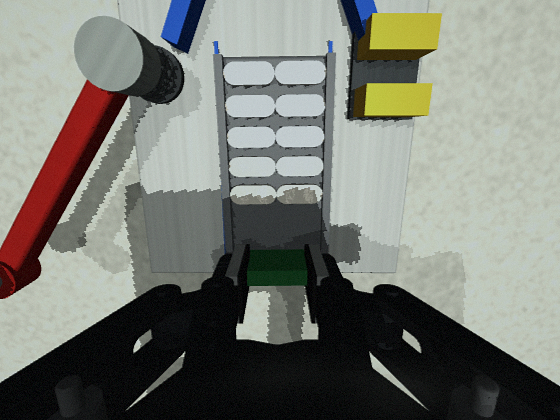

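>>> drive_tool(
  targets=[
    [25,8,0,-1,0,0,0],
    [25,20,-0.5,-1,0,0,0],
    [25,32,-1,-1,0,0,0],
    [25,44,-1,-1,0,0,0],
    [25,56,-1,-1,0,0,0],
    [25,67,-1,-1,0,0,0],
    [25,78,-1,-1,0,0,0],
    [25,89,-1,-1,0,0,0],
    [25,98,-1,-1,0,0,0],
    [25,98,-1,-1,0,0,0],
  ],
)

```text
clock: 9.23
tcp_pos: [0.5798, -0.0781, 0.0595]
tcp_rot: [[0.952, -0.305, 0.001], [-0.305, -0.952, -0.0], [0.001, -0.0, -1.0]]
force: [1.0, -0.3, -1.6]
finger_gap: 0.0289
```

```bash
python3 - <<'E'
from h import *
D(.0125,0,.058)
s=monitor.sense(); f=save('wrist','w10.png'); print(s['force'])
E
```

```text
now fix [-9.  -0.2 59.5]
t [21.5 -0.2  1.5] w [-0.   -0.06 -0.06] clock 9.23 gap 0.0289 j [-16.1  25.5  95.    0.   59.4  91.6]
[ 0.9800916  -0.26967402 -1.5510945 ]
```

View pics/w10.png

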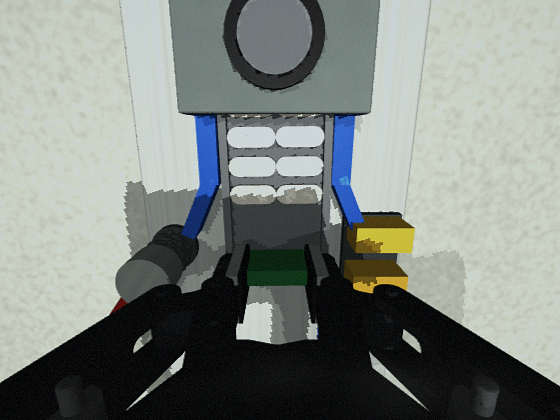

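The tray is under the hood and between the guides, with no contact forces. I'll push on to the stop.

>>> drive_tool(
  targets=[
    [25,8,0,0,0,0,0],
    [25,15,0,0,0,0,0],
    [25,19,0,0,0,0,0],
    [25,21,0,0,0,0,0],
    [25,22,0,0,0,0,0],
    [25,22,0,0,0,0,0],
  ],
)

```text
clock: 9.78
tcp_pos: [0.5979, -0.0837, 0.0594]
tcp_rot: [[0.952, -0.305, -0.004], [-0.305, -0.952, 0.001], [-0.004, 0.0, -1.0]]
force: [-4.8, 1.6, 7.6]
finger_gap: 0.0285
```

>>> drive_tool(
  targets=[
    [25,2,0,0,0,0,0],
    [25,4,0,0,0,0,0],
    [25,4,0,0,0,0,0],
  ],
)

```text
clock: 10.03
tcp_pos: [0.6017, -0.0849, 0.0594]
tcp_rot: [[0.952, -0.305, -0.004], [-0.305, -0.952, 0.001], [-0.004, 0.0, -1.0]]
force: [-4.7, 1.9, 7.5]
finger_gap: 0.0287
```

```bash
python3 - <<'E'
from h import *
D(.0125,0,.058)
s=monitor.sense(); print(s['force']); f=save('wrist','w11.png'); f=save('scene','s11.png')
c=f['color'][190:300,160:320,::-1]; cv2.imwrite('pics/c11.png',cv2.resize(c,None,fx=5,fy=5,interpolation=cv2.INTER_CUBIC))
E
```

```text
now fix [13.9 -0.  59.4]
t [-1.3 -0.   1.4] w [ 0.    0.25 -0.05] clock 10.03 gap 0.0287 j [-16.2  27.9  91.4   0.   61.   91.6]
[-4.70586204  1.93382691  7.54934895]
```

View pics/w11.png

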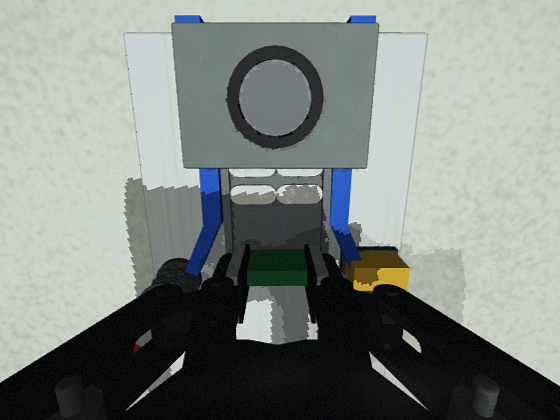

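View pics/c11.png

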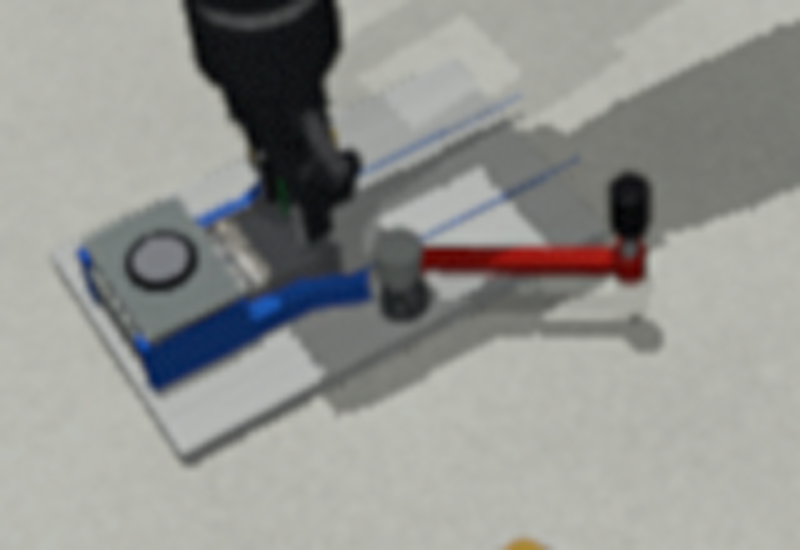

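>>> drive_tool(
  targets=[
    [25,2,0,0,0,0,0],
    [25,4,0,0,0,0,0],
    [25,4,0,0,0,0,0],
  ],
)

```text
clock: 10.38
tcp_pos: [0.6018, -0.0849, 0.0593]
tcp_rot: [[0.952, -0.304, -0.013], [-0.304, -0.953, 0.004], [-0.014, 0.0, -1.0]]
force: [-15.7, 3.6, 16.6]
finger_gap: 0.0288
```

>>> drive_tool(
  targets=[
    [25,-3,0,0,0,0,0],
    [25,-3,0,0,0,0,0],
    [45,-3,0,0,0,0,0],
    [45,-3,0,0,0,0,0],
    [45,-3,0,0,0,0,0],
    [45,-3,0,-10,0,0,0],
    [45,-3,0,-40,0,0,0],
    [45,-20,0,-80,0,0,0],
    [45,-55,0,-115,0,0,0],
    [45,-55,0,-120,0,0,0],
  ],
)

```text
clock: 11.22
tcp_pos: [0.555, -0.0697, 0.1845]
tcp_rot: [[0.952, -0.305, 0.005], [-0.305, -0.952, -0.001], [0.005, -0.0, -1.0]]
force: [-0.1, 0.2, 0.7]
finger_gap: 0.0447
```

>>> drive_tool(
  targets=[
    [60,0,0,0,0,0,0],
    [60,0,0,0,0,0,0],
    [60,0,0,0,0,0,0],
  ],
)

```text
clock: 11.47
tcp_pos: [0.5548, -0.0701, 0.1784]
tcp_rot: [[0.952, -0.305, -0.001], [-0.305, -0.952, 0.0], [-0.001, 0.0, -1.0]]
force: [-0.9, 0.9, -0.2]
finger_gap: 0.0597
```

```bash
python3 - <<'E'
from h import *
D(-.107,.132,.2)
s=monitor.sense(); f=save('wrist','w12.png'); np.save('pics/w12.pose.npy',np.hstack([s['tcp_rot'],np.array(s['tcp_pos'])[:,None]])); print(s['force'])
E
```

```text
now fix [-35.3  -0.3 178.4]
t [ -71.9 -132.2  -21.5] w [ 0.01  0.05 -0.07] clock 11.47 gap 0.0597 j [-16.1  13.8  94.6  -0.   71.6  91.7]
[-0.91853233  0.87915297 -0.16146972]
```

View pics/w12.png

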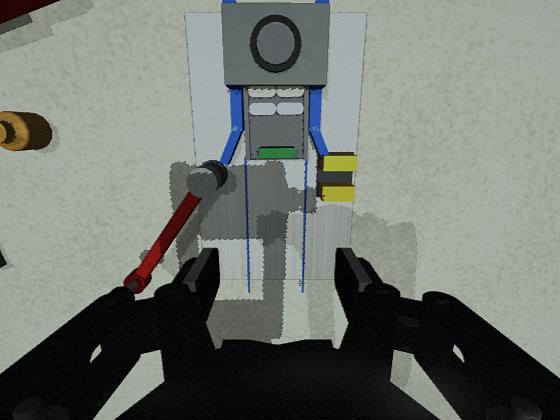

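```bash
python3 - <<'E'
from h import *
f=load('w12.png'); M=np.load('pics/w12.pose.npy'); pose=(M[:,3],M[:,:3]); im=f['color']
c=im[80:210,180:370,::-1]; cv2.imwrite('pics/c12.png',cv2.resize(c,None,fx=4,fy=4,interpolation=cv2.INTER_CUBIC))
hsv=cv2.cvtColor(im,cv2.COLOR_RGB2HSV)
def bb(m,u0,u1,v0,v1):
    v,u=np.nonzero(m); k=(u>u0)&(u<u1)&(v>v0)&(v<v1); return u[k].min(),u[k].max(),v[k].min(),v[k].max()
g=bb(cv2.inRange(hsv,(45,90,30),(80,255,255)),240,320,130,170); print('tab',g)
for q in [(g[0],g[3]+1,.06),(g[1]+1,g[3]+1,.06),(186,12,.015),(367,12,.015)]: print(tofx(ray(f,*q,pose)))
y=cv2.inRange(hsv,(22,120,80),(35,255,255)); print(cv2.connectedComponentsWithStats(y)[2][:8])
E
```

```text
tab (np.int64(258), np.int64(294), np.int64(146), np.int64(158))
[ 7.9 14.5 60. ]
[  7.9 -16.3  60. ]
[129.6  77.6  15. ]
[129.6 -79.4  15. ]
[[     0      0    560    420 234186]
 [     4    129      2      2      2]
 [    21    130      1      1      1]
 [    23    131      3      2      5]
 [   323    155     35     17    519]
 [   322    186     33     16    487]]
```

View pics/c12.png

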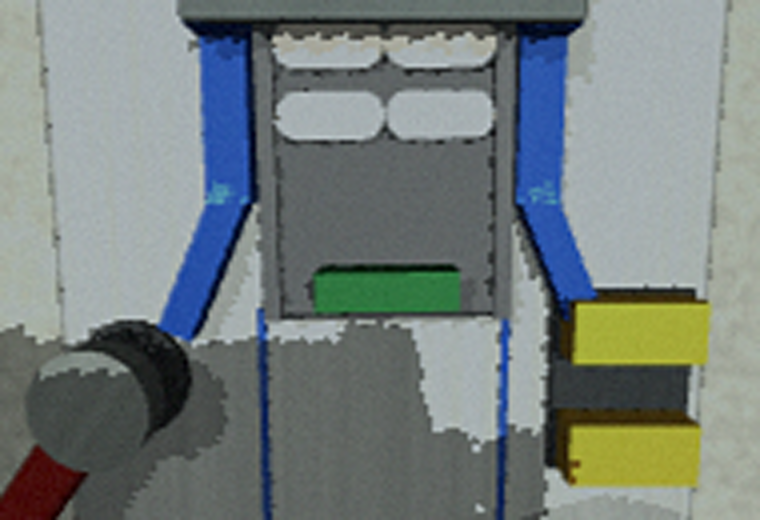

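The tray is home: tab centre at about x = 12 mm in the fixture frame, square between the guides, and the stop force rose to 16 N. Next is the knob.

>>> drive_tool(
  targets=[
    [80,-15,-28,-12,0,0,0],
    [80,-30,-56,-22,0,0,0],
    [80,-45,-84,-22,0,0,0],
    [80,-60,-112,-22,0,0,0],
    [80,-72,-132,-22,0,0,0],
    [80,-72,-132,-22,0,0,0],
    [80,-72,-132,-22,0,0,0],
    [80,-72,-132,-22,0,0,0],
  ],
)

```text
clock: 12.18
tcp_pos: [0.5265, 0.0772, 0.2]
tcp_rot: [[0.952, -0.305, -0.002], [-0.305, -0.952, -0.001], [-0.002, 0.001, -1.0]]
force: [-0.1, 0.6, 0.2]
finger_gap: 0.0795
```

```bash
python3 - <<'E'
from h import *
D(-.109,.1325,.1)
s=monitor.sense(); f=save('wrist','w13.png'); np.save('pics/w13.pose.npy',np.hstack([s['tcp_rot'],np.array(s['tcp_pos'])[:,None]])); print(s['force'])
E
```

```text
now fix [-107.   131.5  200. ]
t [ -1.8  -1.1 100. ] w [ 0.07  0.11 -0.05] clock 12.18 gap 0.0795 j [ -1.    9.3  97.2  -0.   73.5 106.8]
[-0.08806081  0.62376445  0.16091111]
```

View pics/w13.png

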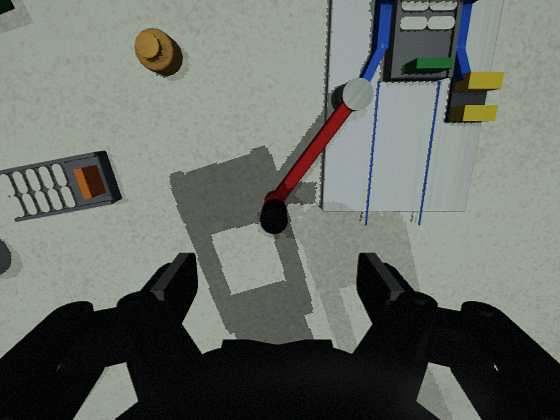

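```bash
python3 - <<'E'
from h import *
f=load('w13.png'); M=np.load('pics/w13.pose.npy'); pose=(M[:,3],M[:,:3])
c=f['color'][180:245,240:305,::-1]; cv2.imwrite('pics/c13.png',cv2.resize(cv2.convertScaleAbs(c,alpha=2.5,beta=30),None,fx=8,fy=8,interpolation=cv2.INTER_CUBIC))
for q in [(274,219,.113),(288,219,.113),(274,233,.113),(357,95,.078)]: print(tofx(ray(f,*q,pose)))
E
```

```text
[-106.2  132.7  113. ]
[-106.2  121.9  113. ]
[-117.6  132.7  113. ]
[-13.8  66.6  78. ]
```

View pics/c13.png

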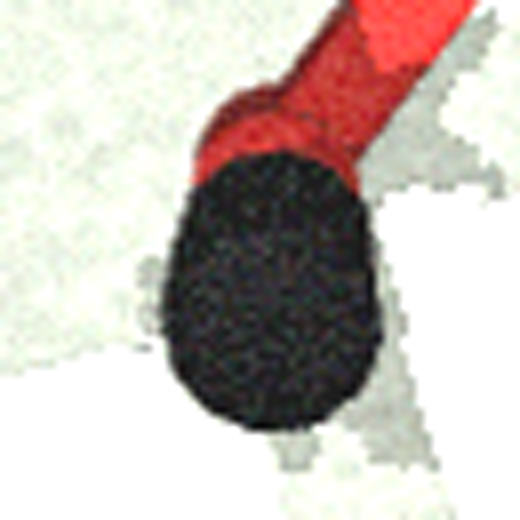

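>>> drive_tool(
  targets=[
    [60,-1,-1,30,0,0,0],
    [60,-1,-1,60,0,0,0],
    [60,-1,-1,85,0,0,0],
    [60,-1,-1,95,0,0,0],
    [60,-1,-1,97,0,0,0],
    [60,-1,-1,97,0,0,0],
    [60,-1,-1,97,0,0,0],
  ],
)

```text
clock: 12.82
tcp_pos: [0.5275, 0.0784, 0.1057]
tcp_rot: [[0.952, -0.306, 0.003], [-0.306, -0.952, -0.0], [0.003, -0.001, -1.0]]
force: [0.1, 0.4, 0.6]
finger_gap: 0.0597
```

```bash
python3 - <<'E'
from h import *
D(-.108,.1325,.103)
f=save('wrist','w14.png')
E
```

```text
now fix [-106.5  132.9  105.7]
t [-1.5  0.4  2.7] w [-0.04 -0.15 -0.1 ] clock 12.82 gap 0.0597 j [ -0.8  16.1 101.5  -0.   62.2 107. ]
```

View pics/w14.png

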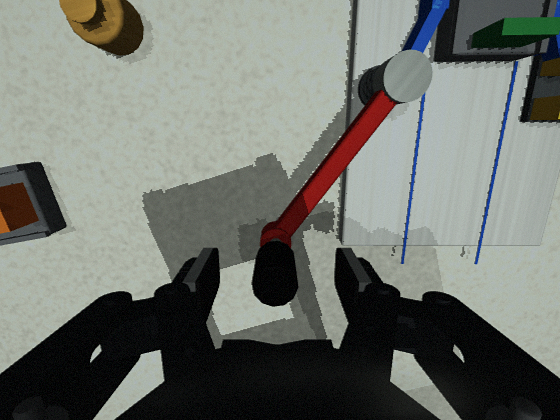

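The knob at (275,275) is centred between the jaws.

>>> drive_tool(
  targets=[
    [40,-1,0,0,0,0,0],
    [17,-1,0,0,0,0,0],
    [17,-1,0,0,0,0,0],
    [17,-1,0,0,0,0,0],
    [17,-1,0,0,0,0,0],
    [17,-1,0,0,0,0,0],
    [17,-1,0,0,0,0,0],
    [17,-1,0,0,0,0,0],
  ],
  grip_force=60,
)

```text
clock: 13.53
tcp_pos: [0.5254, 0.0793, 0.1046]
tcp_rot: [[0.952, -0.305, 0.001], [-0.305, -0.952, 0.0], [0.001, -0.0, -1.0]]
force: [0.2, 0.7, 1.4]
finger_gap: 0.0202
```

```bash
python3 - <<'E'
from h import *
D(-.108,.1325,.103); print(monitor.sense()['force'])
# arc of knob in fixture, relative (tool x = fix x, tool y = -fix y), mm
h=np.array([-12,62.]); 
for a in np.arange(0,2.26,0.1):
    t=-np.pi/2-2.2+a; k=h+120*np.array([np.cos(t),np.sin(t)]); k0=h+120*np.array([np.cos(-np.pi/2-2.2),np.sin(-np.pi/2-2.2)])
    print(round(a,2),k.round(1),'tx %.1f ty %.1f'%(k[0]-k0[0],-(k[1]-k0[1])))
E
```

```text
now fix [-108.8  133.2  104.6]
t [0.8 0.7 1.6] w [-0.02 -0.04 -0.05] clock 13.53 gap 0.0202 j [ -0.8  16.1 101.7   0.   62.1 107. ]
[0.17336753 0.67812468 1.44143575]
0.0 [-109.   132.6] tx 0.0 ty -0.0
0.1 [-115.6  122.6] tx -6.6 ty 10.0
0.2 [-121.1  111.9] tx -12.1 ty 20.7
0.3 [-125.6  100.8] tx -16.5 ty 31.8
0.4 [-128.9   89.3] tx -19.8 ty 43.4
0.5 [-131.    77.5] tx -22.0 ty 55.2
0.6 [-131.9   65.5] tx -22.9 ty 67.1
0.7 [-131.7   53.5] tx -22.7 ty 79.1
0.8 [-130.3   41.6] tx -21.2 ty 91.0
0.9 [-127.6   29.9] tx -18.6 ty 102.7
1.0 [-123.8   18.5] tx -14.8 ty 114.1
1.1 [-118.9    7.6] tx -9.9 ty 125.1
1.2 [-113.    -2.8] tx -4.0 ty 135.5
1.3 [-106.   -12.6] tx 3.0 ty 145.2
1.4 [-98.1 -21.6] tx 10.9 ty 154.2
1.5 [-89.3 -29.8] tx 19.7 ty 162.4
1.6 [-79.8 -37. ] tx 29.3 ty 169.7
1.7 [-69.5 -43.3] tx 39.5 ty 175.9
1.8 [-58.7 -48.5] tx 50.3 ty 181.1
1.9 [-47.5 -52.6] tx 61.6 ty 185.3
2.0 [-35.8 -55.6] tx 73.2 ty 188.2
2.1 [-24.  -57.4] tx 85.0 ty 190.0
2.2 [-12. -58.] tx 97.0 ty 190.6
```

>>> drive_tool(
  targets=[
    [17,-3,5,0,0,0,0],
    [17,-7,10,0,0,0,0],
    [17,-12,21,0,0,0,0],
    [17,-17,32,0,0,0,0],
    [17,-20,43,0,0,0,0],
    [17,-22,55,0,0,0,0],
    [17,-23,67,0,0,0,0],
    [17,-23,79,0,0,0,0],
    [17,-21,91,0,0,0,0],
    [17,-21,91,0,0,0,0],
  ],
)

```text
clock: 14.37
tcp_pos: [0.4772, -0.003, 0.1044]
tcp_rot: [[0.951, -0.308, 0.001], [-0.308, -0.951, 0.0], [0.001, -0.001, -1.0]]
force: [4.3, 2.2, -1.5]
finger_gap: 0.0198
```

```bash
python3 - <<'E'
from h import *
D(-.1303,.0416,.1046); print(monitor.sense()['force'])
f=save('wrist','w15.png')
E
```

```text
now fix [-129.7   40.1  104.4]
t [-0.7 -1.5 -0.2] w [-0.03 -0.05 -0.23] clock 14.37 gap 0.0198 j [-10.8  10.1 109.3   0.   60.5  97.1]
[ 4.31816867  2.1896134  -1.53180827]
```

View pics/w15.png

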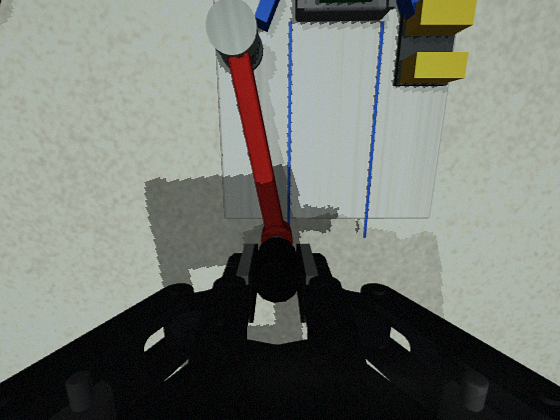

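>>> drive_tool(
  targets=[
    [17,3,11.5,0,0,0,0],
    [17,7,23,0,0,0,0],
    [17,12,34,0,0,0,0],
    [17,18,44,0,0,0,0],
    [17,25,54,0,0,0,0],
    [17,33,63,0,0,0,0],
    [17,41,71,0,0,0,0],
    [17,51,78,0,0,0,0],
    [17,61,84,0,0,0,0],
    [17,61,84,0,0,0,0],
  ],
  grip_force=80,
)

```text
clock: 15.25
tcp_pos: [0.5084, -0.0989, 0.1035]
tcp_rot: [[0.952, -0.307, -0.004], [-0.307, -0.952, 0.004], [-0.005, -0.003, -1.0]]
force: [-0.0, 6.2, 1.3]
finger_gap: 0.02
```

```bash
python3 - <<'E'
from h import *
D(-.0695,-.0433,.1046); s=monitor.sense(); F=s['force']; print('F fix',F@EX,F@EY,F[2])
p=tofx(s['tcp_pos']); print('gate',np.arctan2(p[1]-62,p[0]+12)+np.pi/2+2.2,np.hypot(p[1]-62,p[0]+12))
E
```

```text
now fix [-70.7 -41.8 103.5]
t [ 1.2  1.5 -1.2] w [-0.15  0.31 -0.15] clock 15.25 gap 0.02 j [-20.7  14.9 103.4   0.2  62.   87.1]
F fix -1.909806045086957 5.938603269071889 1.2601279711493412
gate 1.6853264999901771 119.24818656902083
```

>>> drive_tool(
  targets=[
    [17,11,4.5,0,0,0,0],
    [17,22,8,0,0,0,0],
    [17,34,11,0,0,0,0],
    [17,42,12,0,0,0,0],
    [17,48,13,0,0,0,0],
    [17,48,13,0,0,0,0],
  ],
)

```text
clock: 15.75
tcp_pos: [0.5467, -0.126, 0.1024]
tcp_rot: [[0.952, -0.305, -0.012], [-0.305, -0.953, 0.002], [-0.012, 0.002, -1.0]]
force: [-3.9, -0.9, 1.8]
finger_gap: 0.0195
```

```bash
python3 - <<'E'
from h import *
D(-.012,-.058,.1046); s=monitor.sense(); F=s['force']; print('F fix',F@EX,F@EY,F[2])
p=tofx(s['tcp_pos']); print('gate',np.arctan2(p[1]-62,p[0]+12)+np.pi/2+2.2,np.hypot(p[1]-62,p[0]+12))
f=save('wrist','w16.png'); np.save('pics/w16.pose.npy',np.hstack([s['tcp_rot'],np.array(s['tcp_pos'])[:,None]]))
E
```

```text
now fix [-26.  -56.  102.4]
t [14.   2.  -2.3] w [ 0.09  0.71 -0.03] clock 15.75 gap 0.0195 j [-21.7  19.9  96.9  -0.2  63.9  86.1]
F fix -3.4001030953925375 -2.0598770850372077 1.775689537691116
gate 2.081907971580906 118.82760622010359
```

View pics/w16.png

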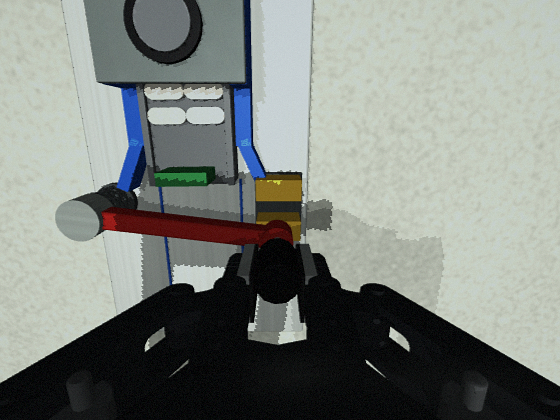

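>>> drive_tool(
  targets=[
    [17,6,0.5,0,0,0,0],
    [17,11,0.5,0,0,0,0],
    [17,14,0.5,0,0,0,0],
    [17,14,0.5,0,0,0,0],
    [17,14,0.5,0,0,0,0],
    [17,14,0.5,0,0,0,0],
  ],
)

```text
clock: 16.3
tcp_pos: [0.5595, -0.1311, 0.1023]
tcp_rot: [[0.952, -0.304, -0.012], [-0.304, -0.953, 0.001], [-0.012, 0.002, -1.0]]
force: [-6.8, -0.2, 2.3]
finger_gap: 0.0192
```

```bash
python3 - <<'E'
from h import *
D(-.012,-.058,.1046); s=monitor.sense(); F=s['force']; print('F fix',F@EX,F@EY,F[2])
p=tofx(s['tcp_pos']); print('gate',np.arctan2(p[1]-62,p[0]+12)+np.pi/2+2.2,np.hypot(p[1]-62,p[0]+12))
f=save('wrist','w17.png'); np.save('pics/w17.pose.npy',np.hstack([s['tcp_rot'],np.array(s['tcp_pos'])[:,None]]))
c=f['color'][160:310,60:320,::-1]; cv2.imwrite('pics/c17.png',cv2.resize(c,None,fx=3,fy=3,interpolation=cv2.INTER_CUBIC))
E
```

```text
now fix [-12.3 -56.9 102.3]
t [ 0.2  1.1 -2.3] w [ 0.14  0.67 -0.02] clock 16.3 gap 0.0192 j [-21.7  21.3  94.9  -0.2  64.4  86.1]
F fix -6.460835553798023 -2.250038360843861 2.27941059841652
gate 2.1974768766746458 118.90037846869959
```

View pics/c17.png

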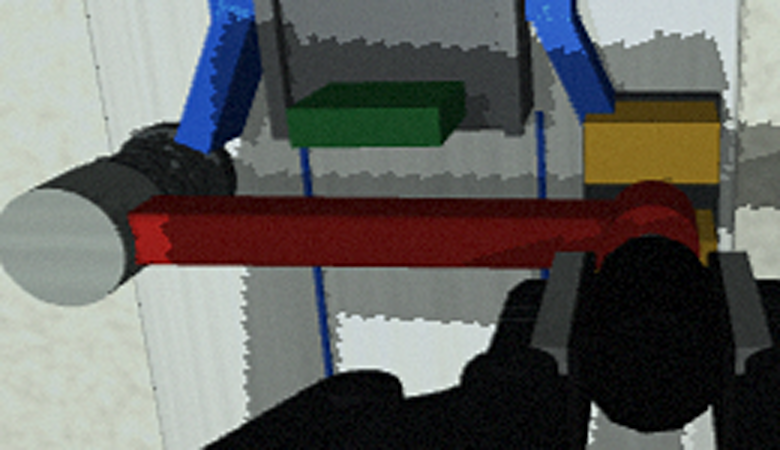

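The gate is at about 2.197 rad by the TCP, the spring force of 6.5 N agrees, and it is over the keeper. I'll push the knob down in steps.

>>> drive_tool(
  targets=[
    [17,0,0,2,0,0,0],
    [17,0,0,4,0,0,0],
    [17,0,0,6,0,0,0],
    [17,0,0,8,0,0,0],
    [17,0,0,8,0,0,0],
  ],
)

```text
clock: 16.77
tcp_pos: [0.5591, -0.1309, 0.0939]
tcp_rot: [[0.952, -0.304, -0.013], [-0.304, -0.953, 0.001], [-0.012, 0.002, -1.0]]
force: [-7.1, -0.9, 1.4]
finger_gap: 0.0195
```

```bash
python3 - <<'E'
from h import *
D(-.012,-.058,.0846); s=monitor.sense(); F=s['force']; print('F fix',F@EX,F@EY,F[2])
E
```

```text
now fix [-12.7 -56.8  93.9]
t [0.8 1.1 9.3] w [ 0.14  0.71 -0.02] clock 16.77 gap 0.0195 j [-21.7  21.9  95.2  -0.2  63.5  86.1]
F fix -6.493960544606202 -3.051590239065718 1.35783383300895
```

>>> drive_tool(
  targets=[
    [17,0.7,0,2,0,0,0],
    [17,0.7,0,4,0,0,0],
    [17,0.7,0,6,0,0,0],
    [17,0.7,0,8,0,0,0],
    [17,0.7,0,10,0,0,0],
    [17,0.7,0,11,0,0,0],
    [17,0.7,0,11,0,0,0],
  ],
)

```text
clock: 17.35
tcp_pos: [0.5633, -0.1322, 0.0875]
tcp_rot: [[0.953, -0.304, -0.005], [-0.304, -0.953, -0.001], [-0.004, 0.003, -1.0]]
force: [-7.3, 0.2, 15.2]
finger_gap: 0.0197
```

```bash
python3 - <<'E'
from h import *
D(-.012,-.058,.0846); s=monitor.sense(); F=s['force']; print('F fix',F@EX,F@EY,F[2])
f=save('wrist','w18.png')
E
```

```text
now fix [ -8.3 -56.8  87.5]
t [-3.7  1.2  2.9] w [ 0.14  0.24 -0.02] clock 17.35 gap 0.0197 j [-21.7  22.7  95.1  -0.2  62.5  86.1]
F fix -6.975057950615202 -2.015470958816267 15.166864587926996
```

View pics/w18.png

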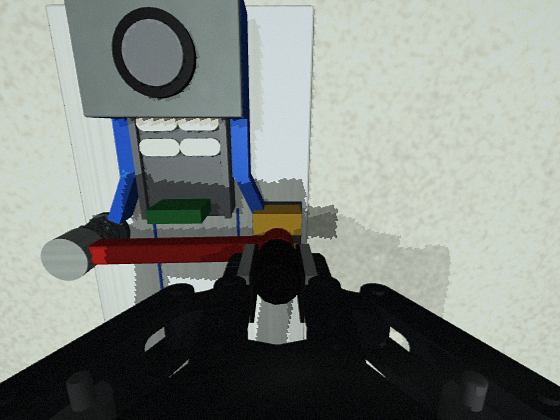

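>>> drive_tool(
  targets=[
    [17,-1,0,0,0,0,0],
    [17,-2.5,0,1,0,0,0],
    [17,-3,0,2,0,0,0],
    [17,-3,0,3,0,0,0],
    [17,-3,0,3,0,0,0],
  ],
)

```text
clock: 17.82
tcp_pos: [0.5631, -0.1322, 0.0873]
tcp_rot: [[0.953, -0.304, 0.001], [-0.304, -0.953, -0.003], [0.002, 0.003, -1.0]]
force: [-6.2, 0.5, 23.6]
finger_gap: 0.0197
```

```bash
python3 - <<'E'
from h import *
D(-.012,-.058,.0846); s=monitor.sense(); F=s['force']; print('F fix',F@EX,F@EY,F[2])
f=save('wrist','w19.png');f=save('scene','s19.png')
c=f['color'][190:290,180:300,::-1]; cv2.imwrite('pics/c19.png',cv2.resize(c,None,fx=6,fy=6,interpolation=cv2.INTER_CUBIC))
E
```

```text
now fix [ -8.5 -56.9  87.3]
t [-3.5  1.1  2.7] w [ 0.15 -0.13 -0.02] clock 17.82 gap 0.0197 j [-21.7  22.5  95.4  -0.2  62.   86.1]
F fix -6.03461558860035 -1.4295792504046827 23.649462861485713
```

View pics/c19.png

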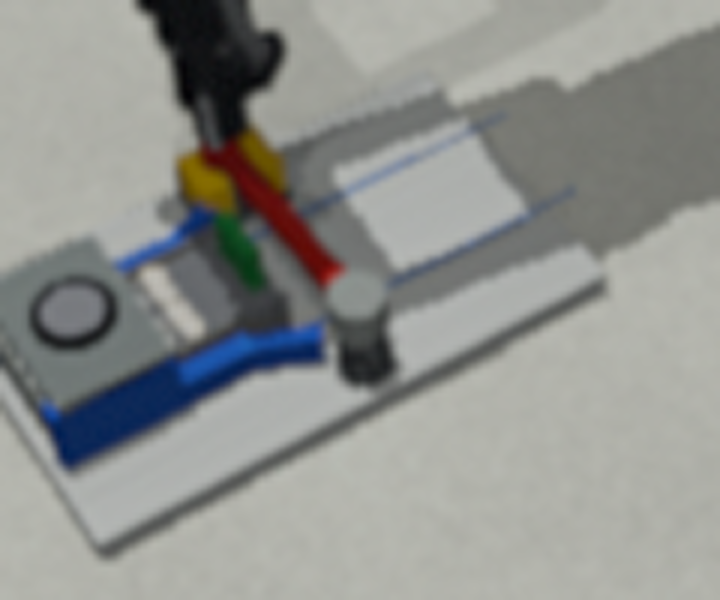

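View pics/w19.png

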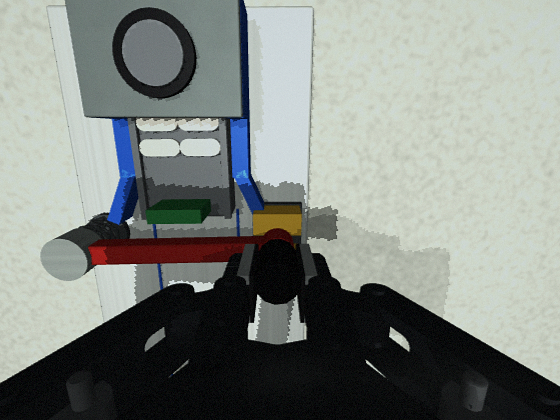

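>>> drive_tool(
  targets=[
    [17,0,0,-2,0,0,0],
    [17,0,0,-4,0,0,0],
    [17,0,0,-5,0,0,0],
    [17,0,0,-5,0,0,0],
    [17,0,0,-5,0,0,0],
  ],
)

```text
clock: 18.33
tcp_pos: [0.5591, -0.1309, 0.0877]
tcp_rot: [[0.953, -0.304, -0.008], [-0.304, -0.953, -0.0], [-0.007, 0.003, -1.0]]
force: [-7.1, -0.3, 8.9]
finger_gap: 0.0194
```

```bash
python3 - <<'E'
from h import *
D(-.012,-.058,.0846); s=monitor.sense(); F=s['force']; print('F fix',F@EX,F@EY,F[2])
E
```

```text
now fix [-12.7 -56.8  87.7]
t [0.7 1.1 3.1] w [ 0.14  0.41 -0.01] clock 18.33 gap 0.0194 j [-21.7  22.3  95.6  -0.2  62.5  86.1]
F fix -6.704603371529107 -2.4617053683374484 8.943646456446077
```

>>> drive_tool(
  targets=[
    [17,-1,0,-1,0,0,0],
    [17,-2,0,-2,0,0,0],
    [17,-3,0,-2,0,0,0],
    [17,-4,0,-2,0,0,0],
    [17,-5,0,-2,0,0,0],
    [17,-5,0,-2,0,0,0],
  ],
)

```text
clock: 18.83
tcp_pos: [0.5569, -0.13, 0.0882]
tcp_rot: [[0.952, -0.305, -0.001], [-0.305, -0.952, -0.002], [-0.001, 0.002, -1.0]]
force: [-0.0, -5.8, -7.1]
finger_gap: 0.0198
```

```bash
python3 - <<'E'
from h import *
D(-.0155,-.058,.0846); s=monitor.sense(); F=s['force']; print('F fix',F@EX,F@EY,F[2])
E
```

```text
now fix [-15.1 -56.7  88.2]
t [-0.4  1.3  3.6] w [ 0.11  0.05 -0.05] clock 18.83 gap 0.0198 j [-21.8  21.8  96.2  -0.1  62.   86.1]
F fix 1.7603207864391903 -5.537058780354898 -7.0535546155016196
```

The gate now rests at about 2.174 rad with no push from me, so the pin is in the slot. I'll press down once more, release, and check the knob height.

>>> drive_tool(
  targets=[
    [17,0.5,0,3,0,0,0],
    [17,0.5,0,6,0,0,0],
    [17,0.5,0,6,0,0,0],
    [17,0.5,0,6,0,0,0],
    [17,0.5,-1,3,0,0,0],
    [17,0.5,-1,2.5,0,0,0],
    [17,0.5,-1,2.5,0,0,0],
  ],
)

```text
clock: 19.42
tcp_pos: [0.5574, -0.13, 0.0879]
tcp_rot: [[0.953, -0.304, -0.003], [-0.304, -0.953, -0.003], [-0.002, 0.004, -1.0]]
force: [-6.4, -5.1, 5.6]
finger_gap: 0.0193
```

```bash
python3 - <<'E'
from h import *
D(-.0155,-.058,.0846); s=monitor.sense(); F=s['force']; print('F fix',F@EX,F@EY,F[2])
E
```

```text
now fix [-14.6 -56.5  87.9]
t [-0.9  1.5  3.3] w [ 0.21  0.09 -0.02] clock 19.42 gap 0.0193 j [-21.7  21.9  96.1  -0.2  62.   86.2]
F fix -4.546434298710052 -6.762433232675158 5.5956392024820545
```

>>> drive_tool(
  targets=[
    [17,-0.5,1.5,-0.5,0,0,0],
    [17,-0.5,1.5,-0.5,0,0,0],
    [30,-0.5,1.5,-0.5,0,0,0],
    [45,-0.5,1.5,-0.5,0,0,0],
    [50,-0.5,1.5,-0.5,0,0,0],
    [50,-0.5,1.5,-0.5,0,0,0],
    [50,-0.5,1.5,-20,0,0,0],
    [50,-0.5,1.5,-55,0,0,0],
    [50,-0.5,1.5,-80,0,0,0],
    [50,-0.5,1.5,-80,0,0,0],
  ],
)

```text
clock: 20.25
tcp_pos: [0.5621, -0.1308, 0.1735]
tcp_rot: [[0.952, -0.305, 0.012], [-0.305, -0.952, -0.004], [0.013, 0.0, -1.0]]
force: [0.2, 0.0, 0.7]
finger_gap: 0.05
```

```bash
python3 - <<'E'
from h import *
s=monitor.sense(); f=save('wrist','w20.png'); np.save('pics/w20.pose.npy',np.hstack([s['tcp_rot'],np.array(s['tcp_pos'])[:,None]]))
D(-.0155,-.058,.0846);print(s['force'],r.tip_reach)
f=save('scene','s20.png')
c=f['color'][190:290,180:300,::-1]; cv2.imwrite('pics/c20.png',cv2.resize(c,None,fx=6,fy=6,interpolation=cv2.INTER_CUBIC))
E
```

```text
now fix [-11.5 -55.9 170.8]
t [-4.8  2.1 86.2] w [ 0.   -0.5  -0.04] clock 20.3 gap 0.0501 j [-21.7  15.8  93.    0.   70.6  86. ]
[0.21159615 0.02130512 0.72287355] 0.017
```

View pics/w20.png

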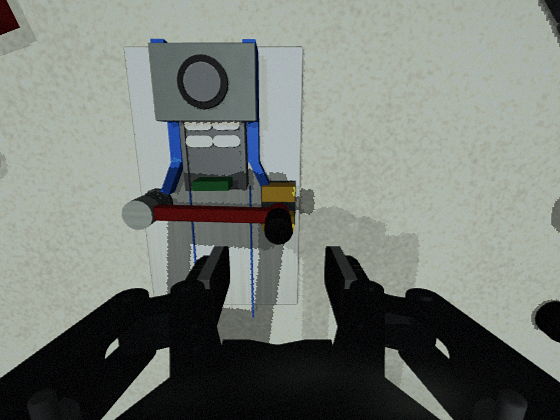

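View pics/c20.png

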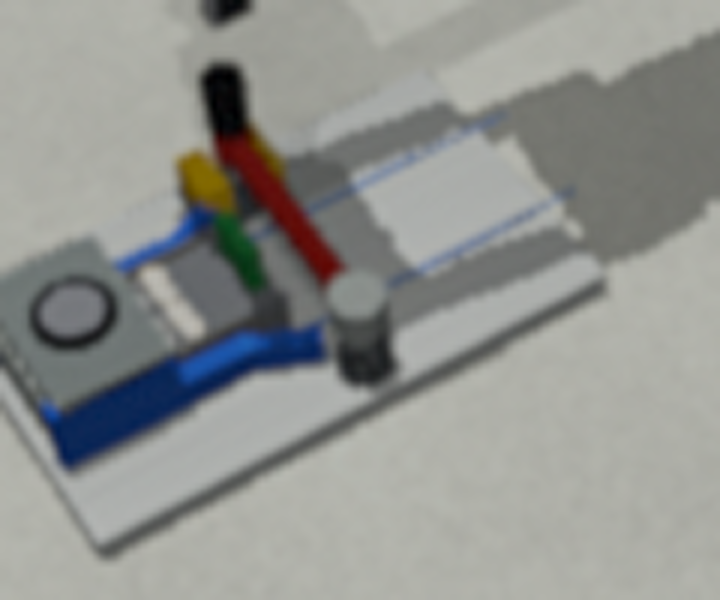

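The gate stayed wound after release, and the knob sits directly on the red bar with no stem visible. I'll measure its height.

```bash
python3 - <<'E'
from h import *
f=load('w20.png'); M=np.load('pics/w20.pose.npy'); pose=(M[:,3],M[:,:3])
c=f['color'][195:255,110:320,::-1]; cv2.imwrite('pics/c21.png',cv2.resize(cv2.convertScaleAbs(c,alpha=2.,beta=30),None,fx=3.8,fy=3.8,interpolation=cv2.INTER_CUBIC))
c=f['color'][195:255,250:310,::-1]; cv2.imwrite('pics/c22.png',cv2.resize(cv2.convertScaleAbs(c,alpha=2.5,beta=30),None,fx=8,fy=8,interpolation=cv2.INTER_CUBIC))
E
```

```text
(no output)
```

View pics/c22.png

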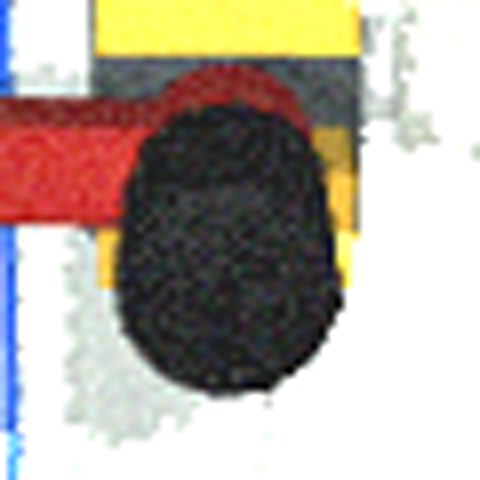

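```bash
python3 - <<'E'
from h import *
f=load('w20.png'); M=np.load('pics/w20.pose.npy'); pose=(M[:,3],M[:,:3])
for z in (.095,.098,.101,.105,.113): 
    print(z,tofx(ray(f,278.6,230.1,z,pose)), 'diam',np.linalg.norm(ray(f,264.4,230,z,pose)-ray(f,292.9,230,z,pose)))
# triangulate with scene view
g=load('s20.png'); im=g['color']; hsv=im.max(2)
sub=hsv[195:225,205:232]; m=(sub<45); v,u=np.nonzero(m); print('scene knob',u.min()+205,u.max()+205,v.min()+195,v.max()+195)
g0=load('scene0.png')
for G,(u,v) in ((g,(216.8,203)),):
    for z in (.095,.098,.105,.113): print('scene',z,tofx(ray(G,u,v,z)))
for n in ('scene0.png','s20.png'):
    im=load(n)['color']; b=(im.max(2)<50).astype(np.uint8); k,l,st,ce=cv2.connectedComponentsWithStats(b); print(n,[ (s.tolist(),c.round(1).tolist()) for s,c in zip(st,ce) if 20<s[4]<200 and 180<s[0]<310 and 180<s[1]<250])
c1=load('scene0.png')['color'][220:260,265:305,::-1]; c2=load('s20.png')['color'][195:235,200:240,::-1]
cv2.imwrite('pics/c23.png',cv2.resize(np.hstack([c1,c2]),None,fx=9,fy=9,interpolation=cv2.INTER_CUBIC))
E
```

```text
0.095 [-13.9 -58.1  95. ] diam 0.02120103680650929
0.098 [-12.9 -58.1  98. ] diam 0.020890644842131365
0.101 [-11.8 -58.1 101. ] diam 0.02058025287775342
0.105 [-10.4 -58.  105. ] diam 0.02016639692524956
0.113 [ -7.7 -58.  113. ] diam 0.019338685020241726
scene knob 214 222 201 224
scene 0.095 [-16.3 -50.6  95. ]
scene 0.098 [-15.2 -47.8  98. ]
scene 0.105 [-12.5 -41.4 105. ]
scene 0.113 [ -9.5 -34.  113. ]
scene0.png [([283, 225, 6, 14, 70], [285.5, 231.0]), ([186, 239, 13, 9, 24], [192.8, 244.7]), ([237, 246, 8, 8, 43], [240.6, 249.7])]
s20.png [([214, 201, 7, 12, 67], [217.0, 206.4]), ([186, 240, 13, 8, 23], [192.6, 245.0]), ([237, 246, 8, 7, 36], [240.7, 249.8])]
```

View pics/c23.png

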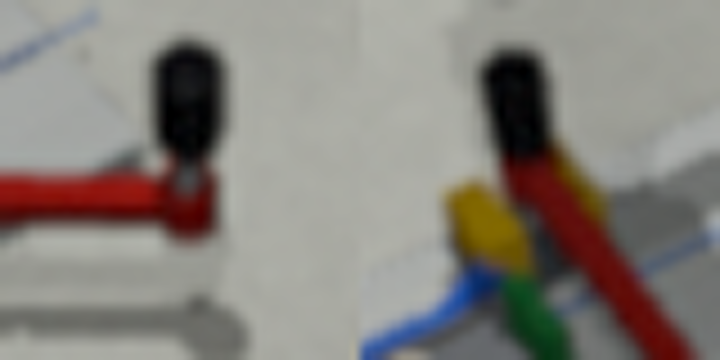

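>>> drive_tool(
  targets=[
    [0,-4,2,0,0,0,0],
    [0,-4,2,0,0,0,0],
    [0,-4,2,0,0,0,0],
    [0,-4,2,0,0,0,0],
    [0,-4,2,20,0,0,0],
    [0,-4,2,40,0,0,0],
    [0,-4,2,48,0,0,0],
    [0,-4,2,48,0,0,0],
    [0,-4,2,48,0,0,0],
  ],
)

```text
clock: 21.1
tcp_pos: [0.5527, -0.1302, 0.1181]
tcp_rot: [[0.952, -0.305, -0.002], [-0.305, -0.952, 0.001], [-0.002, -0.0, -1.0]]
force: [-0.8, 0.3, 0.2]
finger_gap: 0.0003
```

```bash
python3 - <<'E'
from h import *
D(-.0155,-.058,.112); print(monitor.sense()['force'])
f=save('wrist','w24.png')
E
```

```text
now fix [-19.  -58.1 118.1]
t [ 3.5 -0.1  6.1] w [-0.01  0.1  -0.06] clock 21.1 gap 0.0003 j [-22.   19.   95.9   0.   65.2  85.8]
[-0.75472193  0.27137358  0.2042977 ]
```

View pics/w24.png

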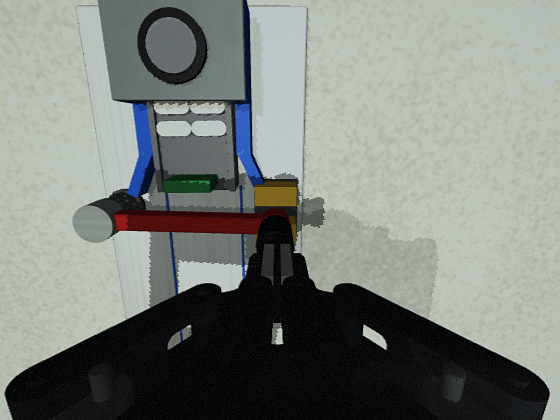

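Now x +3.5, then creep down until contact.

>>> drive_tool(
  targets=[
    [0,3.5,0,0,0,0,0],
    [0,3.5,0,2,0,0,0],
    [0,3.5,0,4,0,0,0],
    [0,3.5,0,5,0,0,0],
    [0,3.5,0,5,0,0,0],
  ],
)

```text
clock: 21.57
tcp_pos: [0.5563, -0.1313, 0.1137]
tcp_rot: [[0.952, -0.305, -0.0], [-0.305, -0.952, 0.0], [-0.0, -0.0, -1.0]]
force: [-0.1, -0.2, -1.0]
finger_gap: -0.0002
```

>>> drive_tool(
  targets=[
    [0,0,0,1,0,0,0],
    [0,0,0,2,0,0,0],
    [0,0,0,2,0,0,0],
  ],
)

```text
clock: 21.82
tcp_pos: [0.5566, -0.1314, 0.112]
tcp_rot: [[0.952, -0.305, 0.0], [-0.305, -0.952, -0.0], [0.0, 0.0, -1.0]]
force: [-0.9, 0.0, 0.9]
finger_gap: 0.0001
```

>>> drive_tool(
  targets=[
    [0,0,0,1,0,0,0],
    [0,0,0,2,0,0,0],
    [0,0,0,3,0,0,0],
    [0,0,0,3,0,0,0],
  ],
)

```text
clock: 22.15
tcp_pos: [0.5571, -0.1317, 0.1116]
tcp_rot: [[0.952, -0.305, 0.001], [-0.305, -0.952, -0.001], [0.001, 0.0, -1.0]]
force: [-4.4, 2.2, 14.8]
finger_gap: 0.0003
```

Contact came at fingertip height 94.7 mm and was solid at 15 N. The knob top should be at 95 mm when fully down, so the bolt is home. I'll retreat now.

>>> drive_tool(
  targets=[
    [0,0,0,-5,0,0,0],
    [0,0,0,-25,0,0,0],
    [0,0,0,-60,0,0,0],
    [0,0,0,-100,0,0,0],
    [0,-20,0,-130,0,0,0],
    [0,-50,0,-140,0,0,0],
    [0,-50,0,-140,0,0,0],
    [0,-50,0,-140,0,0,0],
  ],
)

```text
clock: 22.82
tcp_pos: [0.5085, -0.1159, 0.2497]
tcp_rot: [[0.952, -0.305, 0.002], [-0.305, -0.952, -0.001], [0.002, 0.0, -1.0]]
force: [-0.0, -0.1, -0.3]
finger_gap: -0.0
```

```bash
python3 - <<'E'
from h import *
D(0,0,.2)
s=monitor.sense(); f=save('wrist','w25.png'); np.save('pics/w25.pose.npy',np.hstack([s['tcp_rot'],np.array(s['tcp_pos'])[:,None]])); save('top','t25.png'); save('scene','s25.png'); print(s['force'])
pose=(s['tcp_pos'],s['tcp_rot']); hsv=cv2.cvtColor(f['color'],cv2.COLOR_RGB2HSV)
k,l,st,ce=cv2.connectedComponentsWithStats(cv2.inRange(hsv,(45,90,30),(80,255,255)))
for q in st[1:]:
    if q[4]>40: print(q,tofx(ray(f,q[0],q[1]+q[3],.06,pose)),tofx(ray(f,q[0]+q[2],q[1]+q[3],.06,pose)))
E
```

```text
now fix [-65.5 -58.  249.7]
t [ 65.3 -58.1  49.8] w [ 0.01 -0.13 -0.05] clock 22.82 gap -0.0 j [-22.4   5.2  95.8  -0.   78.9  85.4]
[-0.03151215 -0.0654444  -0.29519047]
[206 114  31   9 264] [ 7.9 14.8 60. ] [  7.9 -17.5  60. ]
```

View pics/w25.png

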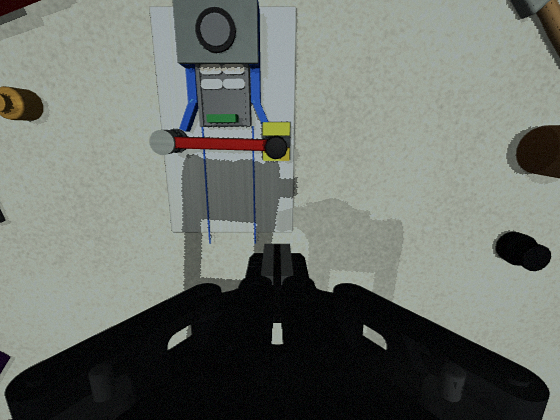

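View pics/s25.png

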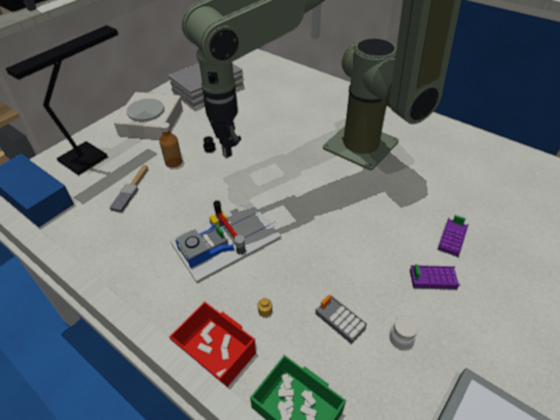

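The gate is wound across to the keeper with the knob down at (275,147), and the tab is unchanged at 7.9 mm. The bystanders are at their starting pixels, and the arm is clear. I'm handing in.

```bash
python3 -c "
from h import *
print(workorder.sign_off()); print(monitor.sense()['clock'])"
```

```text
the job is handed in; nothing more can be done
None
the job is handed in; nothing more can be done
```

The green-tabbed tray is fully home under the hood, the gate is wound over the keeper with its bolt fully down, and I handed the job in at about 23 s. No verdict was reported.

I laid the tray on the ledge and let it go, then took it again by the tab and slid it in. With the tray against the stop, I swung the gate round by its knob and held it over the keeper. I then pushed the bolt down, eased the gate onto the pin and let go.

**Last checks**
- **Tray:** the push force rose to about 16 N with no further movement. The tab measured the same before the gate was swung and after the final retreat, which puts the tray about 1 mm from its home point and square to the guides.
- **Gate:** while I held the knob before the push down, the gate read about 2.197 rad with 6.5 N on the tool. I let it ease back to about 2.174 rad, where the sideways push fell to near zero, and it stayed put after release.
- **Bolt:** I pressed the closed fingertips on the knob top and met a solid stop at 94.7 mm. It should be 95 mm when fully down.
- **Bystanders:** by eye, they are where they started in the scene picture.

**What disagreed**
- The scene camera gave positions about 8 mm off in y from the other cameras. I relied on the wrist camera, which agreed with the given sizes to about 2 mm.
- While I pressed the knob down, arm flex moved the tool about 4 mm forward. I corrected that before releasing.

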